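# Unlock a work lantern and load its battery pucks into a rotary charger

### The job

The battery pucks of this work lantern need charging: twist the lantern's bayonet cover anticlockwise about a quarter turn until its lugs are free, lift it off and stand it upright, open side down, on the green cutting mat. Then put every puck flat into the rotary charger, one after another: lay it in the empty pocket at the open front of the charger and turn the wheel to the next click so that the puck goes in under the clear hood. Finish with all pucks flat in pockets under the hood, the front pocket empty, the wheel resting in a click stop and the cover still on the mat, and do not shift the other things on the bench.

Things in the scene. Friction and masses are not known exactly. Their poses are not given: they have to be found in the camera images.
- lantern: round black lantern base, fixed, 176 mm across; origin under its centre, z up. Pucks stand on its floor 23 mm up, 40 mm from the centre, inside a 4 mm lip at 60-63 mm. Two steel tracks (74-88 mm from the centre, tops 29 mm up) hold the cover's lugs. Angle of the cover's x axis from the lantern's, anticlockwise from above: locked 0-0.06 rad, lugs free above 1.18, stop at 1.43
- cover_grip (a point): yellow bell-shaped cover, 140 mm across, 250 g, lugs on its rim at +x and -x out to 81 mm. Point on its axis in the black grip bar on top, 72 mm above the rim; bar 56 mm long (x), 14 mm thick (y), from 50 to 89 mm above the rim. On the lantern its rim is 15 mm above the lantern's origin; it turns with light friction, anticlockwise to unlock; lift it 40 mm to clear the pucks
- mat: the green cutting mat, fixed, 260 mm (x) by 220 mm (y), 3 mm thick; origin at the centre of its underside
- charger: fixed white housing of the rotary charger, 224 mm across; origin under its centre, z up. Its front, with a small grey step, is its -x side. A clear hood (72 to 76 mm up, 32 to 110 mm from the axis) covers the wheel but for an opening of about 40 degrees either side of the front, over the front pocket
- turret (a joint): charger wheel's angle (rad), grows anticlockwise from above, -5.6 to 5.6, may be turned either way. Six pockets 80 mm from the axis; at each multiple of 1.047 it clicks into a stop with a pocket at the very front. Let go, it springs to the nearest click; 0.1 N m to leave one. Pocket floors 40 mm above the housing's origin; collars 44 mm inside, 50 mm outside, 5 mm high
- turret_grip (a point): centre of the wheel's black grip bar, on the wheel's axis, 98 mm above the housing's origin; bar 44 mm long (x), 14 mm thick (y), from 83 to 113 mm above the housing's origin. It turns with the wheel; its x axis is along the housing's x axis at joint value 0
- puck1_center (a point): centre of battery puck 1 (all alike, three or four are present): a flat cylinder 36 mm across and 18 mm high with a grey band, 70 g, z along its axis; either face may be up. It starts under the cover on the lantern's floor
- puck2_center (a point): centre of battery puck 2 (all alike, three or four are present): a flat cylinder 36 mm across and 18 mm high with a grey band, 70 g, z along its axis; either face may be up. It starts under the cover on the lantern's floor
- puck3_center (a point): centre of battery puck 3 (all alike, three or four are present): a flat cylinder 36 mm across and 18 mm high with a grey band, 70 g, z along its axis; either face may be up. It starts under the cover on the lantern's floor
- puck4_center (a point): centre of battery puck 4 (all alike, three or four are present): a flat cylinder 36 mm across and 18 mm high with a grey band, 70 g, z along its axis; either face may be up. It starts under the cover on the lantern's floor
- mug: white mug, 80 mm across, 85 mm high; origin under its centre. Leave alone
- bottle: white plastic bottle, 52 mm across, 150 mm high; origin under its centre. Leave alone
- block: dark steel block 70 x 100 x 60 mm; origin under its centre. Leave alone
- screwdriver: red-handled screwdriver, 200 mm long (x), lying; origin under its middle. Leave alone
- wrench: steel wrench, 180 mm long (x), lying; origin under its middle. Leave alone
- tape: roll of black tape, 60 mm across, 18 mm high; origin under its centre. Leave alone
- jar: small glass jar, 44 mm across, 50 mm high; origin under its centre. Leave alone
Things that resemble listed ones, but are neither listed nor needed, are in the scene too. Of the things that look like the part that bears cover_grip, the middle-sized one is meant. There is more than one size of the lantern; the one meant has the size given above.

How it is judged:
By the outcome, as a careful person would: the job done as asked, in the order asked, and still so for the second after the job is handed in, with the robot touching nothing.
Of puck1, puck2, puck3, puck4 only 3 to 4 are there at a start; the rules pass over those that are not, and their reading is None.
At some moment in a run one of cover may be knocked a few centimetres aside while the robot is not near it.
Once in a run the grip may slacken for a moment while it holds something.
It also fails if it takes over 210 s, if anything falls off the work surface, if the arm or the gripper's body presses on something with over 40 N, if the wrist force passes 120 N, or if a joint passes its speed limit or range.

### The arm

A 6-joint arm with a two-finger parallel gripper is mounted at the origin on the work surface. World frame = base frame: x ahead of the robot, y to its left, z up, the work surface at z = 0. Lengths are in m, angles in degrees, forces in N, time in s.
With the tool pointing down it reaches from about 0.25 to 0.725 m from the base axis. Payload 9.7 kg.
Tool frame: the origin (TCP) lies midway between the tips of the shut fingers; the grasp point (between the pads) lies 19 mm behind it (grip_point_offset is the distance from the TCP to the grasp point, in m); y points along the fingers, z is the direction in which the jaws open and shut, and the axes are right-handed (so a half turn about y gives the same grasp; the last joint's range is limited). The gripper opens to 85 mm and grips with 20 to 120 N. Pads are 22 mm wide; open, the fingers measure 114 mm over their backs; the gripper's body (76 mm by 85 mm) begins 54 mm behind the grasp point. The pads swing forward as they close: fully open they stand 13 mm farther back than shut.
Start: joints at [69.729, 4.979, 10.078, 95.1, 0, 90], TCP at [0.191, 0.516, 0.231] pointing down, gripper open.
Joint ranges: [-179.16, 179.16], [-48.56, 103.87], [-65.8, 70.77], [-126.05, 130.52], [-82.76, 87.17], [-180, 180]. Speed limits (degrees/s): [127.2, 127.2, 147.25, 180, 180, 180].

### API

Orientations are given as [roll, pitch, yaw] about the fixed x, y, z axes, in that order (R = Rz(yaw) Ry(pitch) Rx(roll)).
In Python, from workcell import get_obs, camera, job_done, grip_point_offset gives the robot as it stands.
- The arm moves only by the tool move_arm, never from a script. Its argument "deltas" is a list that holds one entry, the list of rows, each a list of 4 numbers: the shift along the tool's x, y, z in m, then the turn about the tool's y in degrees. A call has 1 to 5 rows; each row is the pose to reach, as a shift and turn from the pose commanded when the call began, along the tool's axes at that moment; what a row does not reach only later rows make up. A row lasts 1/10 s, in which the tool goes at most 50 mm and 8.59 degrees, less where a joint would pass 70% of its speed; a pose out of reach is approached as far as the arm can. A call with a gripper value outside its range is refused whole. "claw" is the finger opening in m, from 0 to 0.0854, set as the call begins (left out, the last holds). The fingers move at their own pace and stop on an object; "newtons" is the grip in N (left out, the last holds). Time passes only in rows, so rows that repeat a pose let the fingers close. It gives the time, the measured TCP pose, the force and the opening at its end, in the units of the state.
- get_obs(): the state, without advancing time (a new reading comes with each control period).
- camera(name): name is "side" or "top" or "wrist"; returns a dict with "color" (384x512x3 uint8, blue, green, red), "range_z" (384x512 float32, m along the optical axis (not along the pixel's ray), 0 where there is no reading), "fx", "fy", "cx", "cy" (pixels), "T" (4x4, takes a point from camera to world coordinates). Camera axes: x right, y down, z forward; pixel columns grow to the right and rows downward; lengths in m; the calibration is good to about 2 mm. A picture is of the moment at which its call begins.
- job_done(): hands the job in, once; it reports no verdict.
The state is a dict: "time": time; "q": joint angles; "qd": joint speeds; "joint_efforts": joint torques, N m; "ee_pos": TCP position; "tcp_rot": TCP orientation; "wrist_force": force on the tool from outside, world axes, zero at the start; "torque": the same for the moment, N m; "opening": finger opening in m.
Only numpy, scipy, OpenCV 4.12 (cv2) and the standard library are available. Lean on these libraries where they do the work, as an engineer would, in place of code of your own. Each camera call takes 0.05 s, during which the arm holds its last target. There are 200 camera calls.

## Working session

There is one attempt and no reset: what is moved stays moved. The work goes in short steps, Python scripts to look and compute and a tool call to move; the robot and the scene stay as the last step left them, time stands still between calls to the robot, and variables do not carry over. Pictures are saved under pics/ and viewed, about 12 in all and at most 16, crops included, and the job is handed in when it is done.

Besides the shell and the picture viewer there is one more tool, called after "Call:" by a JSON object that holds its "method" and its "body". move_arm: Moves the arm, as the interface text tells. Its arguments: {"type":"object","properties":{"deltas":{"type":"array"},"claw":{"type":"number"},"newtons":{"type":"number"}},"required":["deltas"]}

```bash
ls; mkdir -p pics
cat > h.py <<'E'
import numpy as np, cv2
from workcell import get_obs, camera, job_done, grip_point_offset
def pts(c):
    z=c["range_z"]; v,u=np.mgrid[:z.shape[0],:z.shape[1]]
    P=np.stack([(u-c["cx"])/c["fx"]*z,(v-c["cy"])/c["fy"]*z,z,np.ones_like(z)],-1)@c["T"].T
    P=P[...,:3]; P[z==0]=np.nan; return P
def ray(c,u,v,h):
    d=c["T"][:3,:3]@np.array([(u-c["cx"])/c["fx"],(v-c["cy"])/c["fy"],1]); o=c["T"][:3,3]
    return o+d*(h-o[2])/d[2]
E
python3 - <<'E'
from h import *
print(get_obs(),grip_point_offset)
for n in("top","side"):
    c=camera(n); cv2.imwrite(f"pics/{n}0.png",cv2.resize(c["color"],(800,600))); np.savez(f"pics/{n}0.npz",**c); print(n,c["T"],c["fx"])
E
```

```text
pics
{'time': 0.0, 'q': array([ 6.97300021e+01,  5.01106421e+00,  1.00350755e+01,  9.50977618e+01,
       -5.34966187e-04,  8.99982133e+01]), 'qd': array([-0.02959709,  0.0074719 , -0.01999709,  0.00948731, -0.09352494,
        0.11641907]), 'joint_efforts': array([-1.53826804e-03, -5.20380163e+01,  4.64816236e+01,  1.62492710e-02,
       -7.22503546e-05, -2.51183769e-05]), 'ee_pos': array([0.19047344, 0.51573876, 0.23058896]), 'tcp_rot': array([-9.00737505e+01, -5.32665911e-04, -2.02682105e+01]), 'wrist_force': array([ 0.06220148, -0.78431474, -0.22412944]), 'torque': array([ 0.02950913, -0.04479851, -0.00030375]), 'opening': 0.08529598186855372} 0.0187
top [[-0.02153195 -0.98307856  0.18191458  0.24119145]
 [-0.99971219  0.02309663  0.0064868   0.00836367]
 [-0.01057864 -0.18172255 -0.98329294  1.3658447 ]
 [ 0.          0.          0.          1.        ]] 418.3289015478893
side [[ 0.77210089 -0.47112824  0.42649548 -0.17637299]
 [-0.63537789 -0.58544164  0.50354049 -0.77599057]
 [ 0.01245607 -0.65976986 -0.75136448  1.28444357]
 [ 0.          0.          0.          1.        ]] 493.211826059111
```

View pics/top0.png

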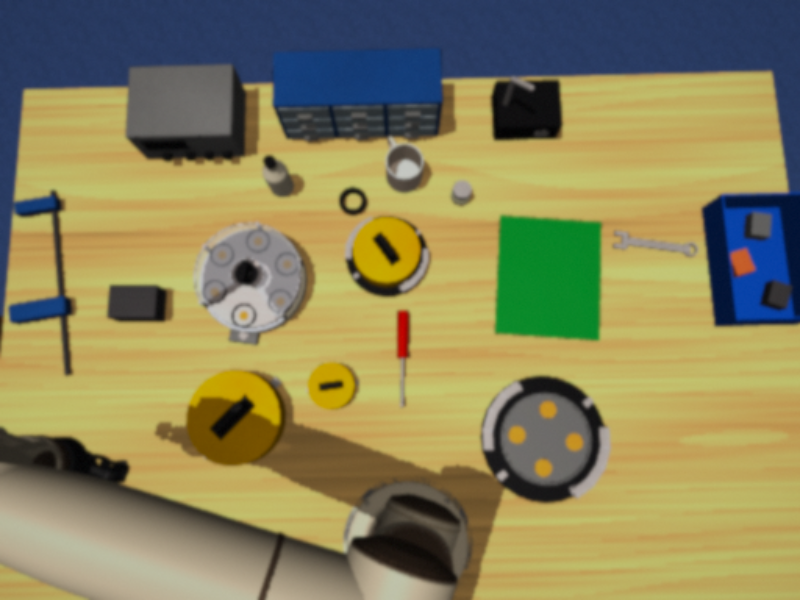

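View pics/side0.png

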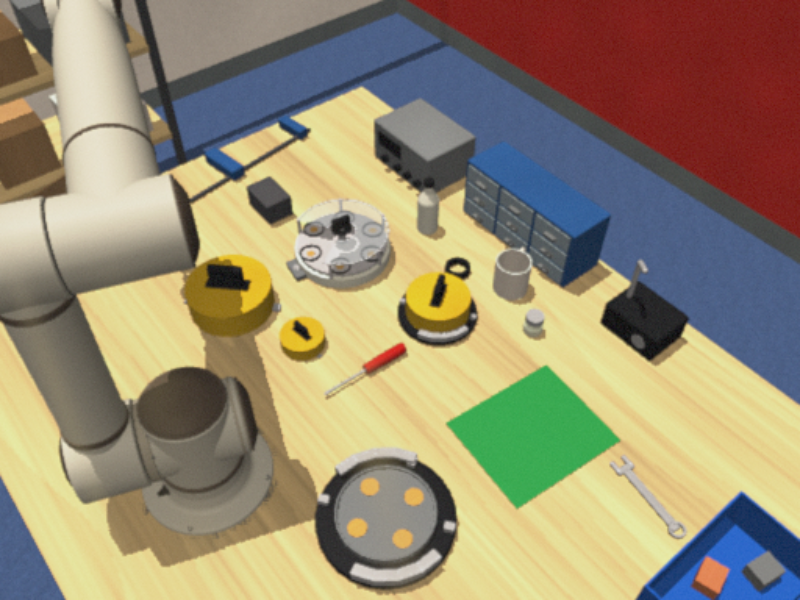

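The pictures show three yellow covers, at top pixels (235,417) large, (331,385) small and (386,252) middle. The middle one sits on the smaller black lantern. The larger, open lantern at (545,438) is a decoy. The charger is at (250,278) with its front step at (245,337), and the mat is at (549,278). Next I measure these and check in a close crop.

Run:
```python
from h import *
c=dict(np.load("pics/top0.npz")); P=pts(c); im=c["color"]; hsv=cv2.cvtColor(im,cv2.COLOR_BGR2HSV)
s=.64
def reg(u,v,r):
    m=np.zeros(im.shape[:2],bool); m[int((v-r)*s):int((v+r)*s),int((u-r)*s):int((u+r)*s)]=1; return m
def rect(m,name,h=None):
    m=m.astype(np.uint8); n,l,st,ce=cv2.connectedComponentsWithStats(m); k=1+np.argmax(st[1:,4]); mm=l==k
    v,u=np.nonzero(mm); 
    z=np.nanmedian(P[mm][:,2]); 
    X=np.array([ray(c,a,b,z if h is None else h)[:2] for a,b in zip(u,v)])
    r=cv2.minAreaRect((X*1000).astype(np.float32)); print(name,mm.sum(),'z',z.round(4),'rect',np.round(r[0],1),np.round(r[1],1),round(r[2],1),'circ',np.round(cv2.minEnclosingCircle((X*1000).astype(np.float32)),1) if 0 else [np.round(x,1) for x in cv2.minEnclosingCircle((X*1000).astype(np.float32))])
yel=(hsv[...,0]>18)&(hsv[...,0]<32)&(hsv[...,1]>190)
for n,u,v,r in(("mid",386,252,50),("big",235,417,60),("small",331,385,35)): rect(yel&reg(u,v,r),n)
dark=hsv[...,2]<60
rect(dark&reg(386,248,22),"bar"); 
rect(dark&reg(386,256,55)&(P[...,2]<.05),"lantern")
rect((hsv[...,0]>50)&(hsv[...,0]<80)&(hsv[...,1]>120)&reg(549,278,80),"mat",.003)
rect(reg(250,278,70)&(P[...,2]>.02)&(P[...,2]<.13),"charger")
rect(reg(245,272,20)&(P[...,2]>.09)&dark,"tbar")
rect(reg(245,337,20)&(P[...,2]>.008)&(P[...,2]<.035),"step")
a=im[120:230,110:290]; b=c["range_z"][120:230,110:290]
cv2.imwrite("pics/crop1.png",cv2.resize(a,(800,489),interpolation=cv2.INTER_CUBIC))
for u,v in((245,315),(245,290),(250,230)):
    print(u,v,P[int(v*s),int(u*s)])
```

```text
mid 1449 z 0.064 rect [580.2  30.7] [138.2 145.5] 88.6 circ [array([581. ,  32.3]), np.float64(74.6)]
big 2789 z 0.066 rect [252.6 333.1] [191.4 181. ] 88.8 circ [array([249.9, 334.1]), np.float64(97.4)]
small 692 z 0.0332 rect [311.7 149. ] [95.3 91.1] 88.8 circ [array([311.2, 149. ]), np.float64(48.3)]
bar 101 z 0.0997 rect [577.6  31.3] [61.3 16.4] 34.9 circ [array([577.6,  31.5]), np.float64(30.9)]
lantern 146 z 0.0148 rect [516.5  52. ] [90.6 26.3] 75.6 circ [array([519.7,  51.1]), np.float64(45.6)]
mat 4841 z 0.0019 rect [ 533.1 -310.7] [214.7 254.7] 84.6 circ [array([ 534.2, -310.8]), np.float64(163.7)]
charger 3923 z 0.0739 rect [534.2 309.8] [234.3 215.1] 47.1 circ [array([530.9, 313.2]), np.float64(117.9)]
tbar 83 z 0.1109 rect [534.5 312.9] [19.6 42.2] 80.0 circ [array([534.5, 312.6]), np.float64(21.2)]
step 199 z 0.0163 rect [426.3 335.3] [80.7 40.4] 80.9 circ [array([434.2, 334.3]), np.float64(40.9)]
245 315 [0.46077135 0.32862035 0.03710245]
245 290 [0.51408375 0.33050542 0.03375441]
250 230 [0.63044175 0.3107873  0.07254026]
```

View pics/crop1.png

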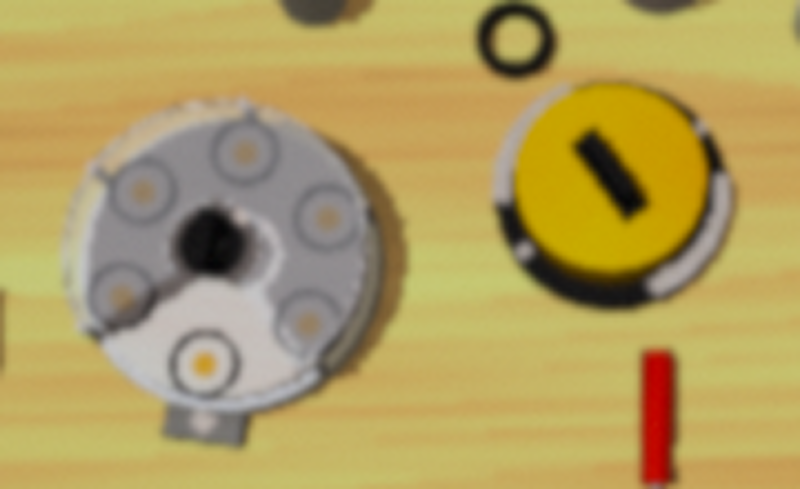

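The middle cover is confirmed: 140 mm across, bell top at z = 64 mm, bar top at about 100 mm, bar yaw about 35°. The front pocket looks empty. I'll write a small planner that prints the row numbers for the moves.

```bash
cat > plan.py <<'E'
import sys, math
from h import *
# usage: plan.py x y z psi [x y z psi ...]  (m, deg; tool straight down) -> tool-axis rows per call
def psi_of(o): return o["tcp_rot"][2] if o["tcp_rot"][0]<0 else o["tcp_rot"][2]+180
def plan(args,step=.04,rot=8.):
    o=get_obs(); p=o["ee_pos"].copy(); s=psi_of(o); out=[]
    for t in args:
        t=np.array(t,float)
        while True:
            d=t[:3]-p; a=(t[3]-s+180)%360-180
            n=int(max(1,math.ceil(np.linalg.norm(d)/step-.03),math.ceil(abs(a)/rot-.03))); k=min(n,5)
            f=k/n; r=math.radians(s)
            w=d*f; L=np.round([math.cos(r)*w[0]+math.sin(r)*w[1],-w[2],-math.sin(r)*w[0]+math.cos(r)*w[1]],3); A=round(-a*f,1)
            out.append([[*[round(float(x),4) for x in L*i/k],round(A*i/k,1)] for i in range(1,k+1)])
            p=p+np.array([math.cos(r)*L[0]-math.sin(r)*L[2],math.sin(r)*L[0]+math.cos(r)*L[2],-L[1]]); s-=A
            if k==n: break
        out.append("-> %s %.1f"%(t[:3],t[3]))
    return out
if __name__=="__main__":
    v=list(map(float,sys.argv[1:])); o=get_obs()
    print("at",o["ee_pos"].round(4),o["tcp_rot"].round(2),"t",o["time"])
    for l in plan([v[i:i+4] for i in range(0,len(v),4)]): print(str(l).replace(" ",""))
E
python3 plan.py .578 .031 .22 35
```

```text
at [0.1905 0.5158 0.2307] [-90.07   0.   -20.27] t 0.1
[[0.0332,0.0006,-0.02,np.float64(-3.5)],[0.0664,0.0012,-0.04,np.float64(-6.9)],[0.0996,0.0018,-0.06,np.float64(-10.4)],[0.1328,0.0024,-0.08,np.float64(-13.8)],[0.166,0.003,-0.1,np.float64(-17.3)]]
[[0.0258,0.0006,-0.029,np.float64(-3.5)],[0.0516,0.0012,-0.058,np.float64(-6.9)],[0.0774,0.0018,-0.087,np.float64(-10.4)],[0.1032,0.0024,-0.116,np.float64(-13.8)],[0.129,0.003,-0.145,np.float64(-17.3)]]
[[0.016,0.0008,-0.0354,np.float64(-3.4)],[0.032,0.0016,-0.0708,np.float64(-6.9)],[0.048,0.0024,-0.1062,np.float64(-10.3)],[0.064,0.0032,-0.1416,np.float64(-13.8)],[0.08,0.004,-0.177,np.float64(-17.2)]]
[[0.004,0.001,-0.038,np.float64(-3.5)]]
->[0.5780.0310.22]35.0
```

Call:
{"method": "move_arm", "body": {"deltas": [[[0.033, 0.001, -0.02, -3.5], [0.066, 0.001, -0.04, -7], [0.1, 0.002, -0.06, -10.4], [0.133, 0.002, -0.08, -13.8], [0.166, 0.003, -0.1, -17.3]]]}}

```text
time: 0.6
ee_pos: [0.3122, 0.3633, 0.2281]
tcp_rot: [-90.0, 0.0, -2.8]
wrist_force: [0.0, 0.5, 0.1]
opening: 0.0857
```

Call:
{"method": "move_arm", "body": {"deltas": [[[0.026, 0.001, -0.029, -3.5], [0.052, 0.001, -0.058, -7], [0.077, 0.002, -0.087, -10.4], [0.103, 0.002, -0.116, -13.8], [0.129, 0.003, -0.145, -17.3]]]}}

```text
time: 1.1
ee_pos: [0.4336, 0.2117, 0.2252]
tcp_rot: [-90.0, 0.0, 14.5]
wrist_force: [1.1, 1.0, -0.9]
opening: 0.0855
```

Call:
{"method": "move_arm", "body": {"deltas": [[[0.016, 0.001, -0.035, -3.5], [0.032, 0.001, -0.071, -7], [0.048, 0.002, -0.106, -10.4], [0.064, 0.003, -0.142, -13.8], [0.08, 0.004, -0.177, -17.3]]]}}

```text
time: 1.6
ee_pos: [0.555, 0.0599, 0.2209]
tcp_rot: [-90.0, 0.0, 31.8]
wrist_force: [0.0, 0.7, 0.0]
opening: 0.0852
```

Call:
{"method": "move_arm", "body": {"deltas": [[[0.004, 0.001, -0.038, -3.5], [0.004, 0.001, -0.038, -3.5]]]}}

```text
time: 1.8
ee_pos: [0.5792, 0.0279, 0.2186]
tcp_rot: [-90.0, 0.1, 35.0]
wrist_force: [-0.5, 0.8, -0.3]
opening: 0.0855
```

```bash
sed -i 's/round(A\*i\/k,1)\]/round(float(A)*i\/k,1)]/; s/s-=A/s-=float(A)/' plan.py; sed -i 's/A=round(-a\*f,1)/A=round(float(-a*f),1)/' plan.py
python3 - <<'E'
from h import *
o=get_obs(); print(o["ee_pos"],o["tcp_rot"],o["time"],o["q"])
c=camera("wrist"); cv2.imwrite("pics/w1.png",c["color"]); np.savez("pics/w1.npz",**c); P=pts(c); print(c["T"].round(3),c["fx"])
hsv=cv2.cvtColor(c["color"],cv2.COLOR_BGR2HSV)
m=((hsv[...,0]>18)&(hsv[...,0]<32)&(hsv[...,1]>170)&(abs(P[...,2]-.065)<.006)).astype(np.uint8)
d=((P[...,2]>.095)&(P[...,2]<.115)).astype(np.uint8)
for n,mm in(("bell",m),("bar",d)):
    k,l,st,_=cv2.connectedComponentsWithStats(mm); j=1+np.argmax(st[1:,4]); X=(P[l==j][:,:2]*1000).astype(np.float32); print(n,len(X),cv2.minAreaRect(X),np.nanmedian(P[l==j][:,2]))
E
```

```text
[0.57920638 0.0278989  0.2185819 ] [-89.98419381   0.10789721  35.03967537] 1.8 [ 2.77939695e+00  8.99922339e+00  1.30827450e+01  9.41831998e+01
 -4.42256327e-02 -3.22602251e+01]
[[-0.574  0.782  0.245  0.516]
 [ 0.819  0.548  0.172 -0.016]
 [ 0.     0.299 -0.954  0.362]
 [ 0.     0.     0.     1.   ]] 315.49764392096637
bell 13682 ((585.157470703125, 29.75585174560547), (137.4256134033203, 137.49623107910156), 66.37947082519531) 0.06554893555985561
bar 1009 ((585.5695190429688, 30.16942596435547), (55.38030242919922, 13.723711967468262), 34.48092269897461) 0.10417198493336238
```

View pics/w1.png

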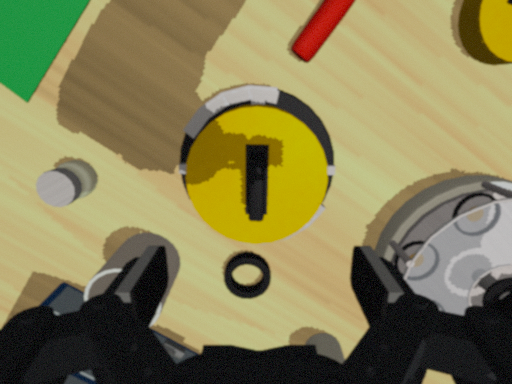

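The picture shows the bell at (257,175) with the bar vertical at (258,183) between the tracks. The sizes match (137 mm, 55×14 mm). I'll lower onto the bar and grip it.

```bash
python3 plan.py .5845 .030 .12 34.5 .5845 .030 .075 34.5
```

```text
at [0.5782 0.0294 0.219 ] [-89.94   0.1   34.97] t 1.85
[[0.002,0.033,-0.001,0.2],[0.004,0.066,-0.002,0.3],[0.006,0.099,-0.003,0.5]]
->[0.58450.030.12]34.5
[[-0.0,0.0225,-0.0,-0.0],[-0.0,0.045,-0.0,-0.0]]
->[0.58450.030.075]34.5
```

Call:
{"method": "move_arm", "body": {"deltas": [[[0.002, 0.033, -0.001, 0.2], [0.004, 0.066, -0.002, 0.4], [0.006, 0.1, -0.003, 0.5], [0.006, 0.12, -0.003, 0.5], [0.006, 0.144, -0.003, 0.5]]], "claw": 0.06}}

```text
time: 2.35
ee_pos: [0.5835, 0.0331, 0.0754]
tcp_rot: [-90.0, 0.0, 34.7]
wrist_force: [0.9, -0.8, -0.3]
opening: 0.0601
```

Call:
{"method": "move_arm", "body": {"deltas": [[[0, 0, 0, 0], [0, 0, 0, 0], [0, 0, 0, 0], [0, 0, 0, 0], [0, 0, 0, 0]]], "claw": 0.0, "newtons": 60}}

```text
time: 2.85
ee_pos: [0.5853, 0.0323, 0.0784]
tcp_rot: [-90.1, -0.2, 34.6]
wrist_force: [-0.1, -0.0, 6.1]
opening: 0.0126
```

Call:
{"method": "move_arm", "body": {"deltas": [[[0, 0, 0, 0], [0, 0, 0, 0], [0, 0, 0, 0], [0, 0, 0, 0], [0, 0, 0, 0]]]}}

```text
time: 3.35
ee_pos: [0.5853, 0.0323, 0.0784]
tcp_rot: [-90.1, -0.2, 34.6]
wrist_force: [-0.6, -0.2, 6.7]
opening: 0.0136
```

Call:
{"method": "move_arm", "body": {"deltas": [[[0, -0.003, 0, -6], [0, -0.003, 0, -14], [0, -0.003, 0, -22], [0, -0.003, 0, -30], [0, -0.003, 0, -38]]]}}

```text
time: 3.85
ee_pos: [0.5843, 0.0318, 0.0795]
tcp_rot: [-90.0, 0.0, 72.9]
wrist_force: [1.3, -4.9, -3.3]
opening: 0.0129
```

Call:
{"method": "move_arm", "body": {"deltas": [[[0, 0, 0, -8], [0, 0, 0, -16], [0, 0, 0, -24], [0, 0, 0, -31], [0, 0, 0, -37]]]}}

```text
time: 4.35
ee_pos: [0.5847, 0.0316, 0.0796]
tcp_rot: [-90.0, 0.1, 109.9]
wrist_force: [2.7, -1.2, -2.5]
opening: 0.0128
```

Call:
{"method": "move_arm", "body": {"deltas": [[[0, 0, 0, 0], [0, 0, 0, 0], [0, 0, 0, 0]]]}}

```text
time: 4.65
ee_pos: [0.5845, 0.0317, 0.0796]
tcp_rot: [-90.0, 0.1, 109.5]
wrist_force: [2.3, -4.2, -2.0]
opening: 0.0132
```

Run:
```python
from h import *
o=get_obs(); print({k:np.round(o[k],3) for k in("ee_pos","tcp_rot","wrist_force","torque","opening","q")})
c=camera("wrist"); cv2.imwrite("pics/w2.png",c["color"])
```

```text
{'ee_pos': array([0.585, 0.032, 0.08 ]), 'tcp_rot': array([-9.00260e+01,  6.20000e-02,  1.09476e+02]), 'wrist_force': array([ 2.331, -4.188, -1.968]), 'torque': array([-1.207, -0.708,  0.179]), 'opening': np.float64(0.013), 'q': array([ 3.13300e+00,  9.47800e+00, -1.73800e+00,  7.87420e+01,
       -5.20000e-02, -1.06343e+02])}
```

View pics/w2.png

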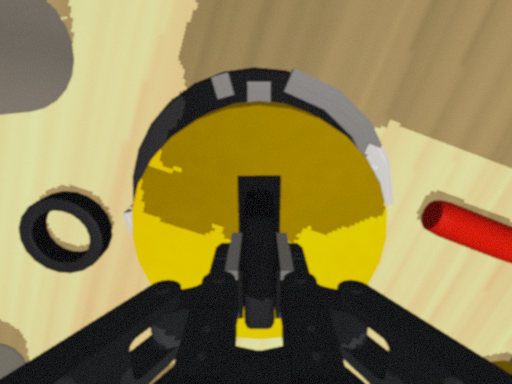

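The lug at (258,90) is clear of the track end at (290,85), so I lift.

Call:
{"method": "move_arm", "body": {"deltas": [[[0, -0.006, 0, 0], [0, -0.015, 0, 0], [0, -0.03, 0, 0], [0, -0.05, 0, 0], [0, -0.08, 0, 0]]], "newtons": 80}}

```text
time: 5.2
ee_pos: [0.5831, 0.0326, 0.1594]
tcp_rot: [-89.9, -0.1, 109.6]
wrist_force: [0.9, 0.2, -2.3]
opening: 0.0124
```

Call:
{"method": "move_arm", "body": {"deltas": [[[0, -0.02, 0, 0], [0, -0.03, 0, 0], [0, -0.03, 0, 0]]]}}

```text
time: 5.5
ee_pos: [0.5846, 0.0325, 0.191]
tcp_rot: [-90.1, 0.0, 109.6]
wrist_force: [0.2, 0.2, -3.5]
opening: 0.0124
```

```bash
python3 plan.py .533 -.311 .19 70
python3 - <<'E'
from h import *
c=camera("top"); im=c["color"]; cv2.imwrite("pics/t2.png",cv2.resize(im[100:260,190:400],(800,610))[:600]); print(get_obs()["wrist_force"])
P=pts(c); hsv=cv2.cvtColor(im,cv2.COLOR_BGR2HSV)
E
```

```text
at [0.5846 0.0325 0.191 ] [-9.013e+01  1.000e-02  1.096e+02] t 5.5
[[-0.034,0.0002,0.0182,4.4],[-0.068,0.0004,0.0364,8.8],[-0.102,0.0006,0.0546,13.2],[-0.136,0.0008,0.0728,17.6],[-0.17,0.001,0.091,22.0]]
[[-0.0385,-0.0,0.0043,4.4],[-0.077,-0.0,0.0085,8.8],[-0.1155,-0.0,0.0128,13.2],[-0.154,-0.0,0.017,17.6]]
->[0.533-0.3110.19]70.0
[-0.23486308  0.02570341 -3.12128543]
```

Call:
{"method": "move_arm", "body": {"deltas": [[[-0.034, 0, 0.018, 4.4], [-0.068, 0, 0.036, 8.8], [-0.102, 0, 0.055, 13.2], [-0.136, 0, 0.073, 17.6], [-0.17, 0.001, 0.091, 22]]]}}

```text
time: 6.05
ee_pos: [0.5546, -0.1597, 0.1867]
tcp_rot: [-89.9, -0.0, 87.4]
wrist_force: [1.4, -0.2, -2.9]
opening: 0.0127
```

Call:
{"method": "move_arm", "body": {"deltas": [[[-0.038, 0, 0.004, 4.4], [-0.077, 0, 0.008, 8.8], [-0.115, 0, 0.013, 13.2], [-0.154, 0, 0.017, 17.6], [-0.154, 0, 0.017, 17.6]]]}}

```text
time: 6.55
ee_pos: [0.5306, -0.3154, 0.1858]
tcp_rot: [-89.8, 0.0, 69.6]
wrist_force: [-0.5, 0.7, -3.4]
opening: 0.0123
```

Run:
```python
from h import *
o=get_obs(); print({k:np.round(o[k],3) for k in("ee_pos","tcp_rot","wrist_force","opening")})
c=camera("side"); cv2.imwrite("pics/s3.png",c["color"][60:384,:])
c=camera("wrist"); P=pts(c); cv2.imwrite("pics/w3.png",c["color"])
```

```text
{'ee_pos': array([ 0.531, -0.315,  0.186]), 'tcp_rot': array([-8.9830e+01,  2.3000e-02,  6.9625e+01]), 'wrist_force': array([-0.538,  0.734, -3.418]), 'opening': np.float64(0.012)}
```

View pics/s3.png

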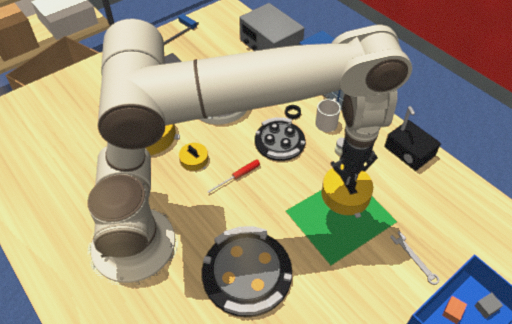

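The cover hangs level over the mat at (345,190). Four pucks are visible in the lantern at (280,135). I lower the cover.

Call:
{"method": "move_arm", "body": {"deltas": [[[0, 0.035, 0, 0], [0, 0.07, 0, 0], [0, 0.095, 0, 0], [0, 0.107, 0, 0], [0, 0.111, 0, 0]]]}}

```text
time: 7.15
ee_pos: [0.5318, -0.3104, 0.0757]
tcp_rot: [-89.9, -0.0, 70.1]
wrist_force: [-0.1, -0.7, -2.5]
opening: 0.0125
```

Call:
{"method": "move_arm", "body": {"deltas": [[[0, 0.002, 0, 0], [0, 0.004, 0, 0], [0, 0.006, 0, 0], [0, 0.006, 0, 0]]]}}

```text
time: 7.55
ee_pos: [0.5325, -0.3118, 0.0718]
tcp_rot: [-90.0, 0.0, 70.0]
wrist_force: [-0.2, 1.0, -3.6]
opening: 0.0126
```

Call:
{"method": "move_arm", "body": {"deltas": [[[0, 0.001, 0, 0], [0, 0.003, 0, 0], [0, 0.004, 0, 0], [0, 0.004, 0, 0]]]}}

```text
time: 7.95
ee_pos: [0.5321, -0.3116, 0.067]
tcp_rot: [-90.0, -0.0, 70.0]
wrist_force: [0.2, 0.6, -2.7]
opening: 0.0123
```

Call:
{"method": "move_arm", "body": {"deltas": [[[0, 0.001, 0, 0], [0, 0.002, 0, 0], [0, 0.002, 0, 0]]]}}

```text
time: 8.25
ee_pos: [0.5323, -0.3118, 0.0664]
tcp_rot: [-90.0, 0.0, 70.0]
wrist_force: [-3.3, 0.7, 5.8]
opening: 0.0123
```

Contact at the mat. I release and go to look at the pucks.

Call:
{"method": "move_arm", "body": {"deltas": [[[0, -0.001, 0, 0], [0, -0.001, 0, 0], [0, -0.001, 0, 0], [0, -0.001, 0, 0], [0, -0.001, 0, 0]]], "claw": 0.05}}

```text
time: 8.75
ee_pos: [0.5323, -0.3117, 0.0662]
tcp_rot: [-90.0, -0.0, 70.0]
wrist_force: [1.5, -0.3, 0.2]
opening: 0.0502
```

Call:
{"method": "move_arm", "body": {"deltas": [[[0, -0.01, 0, 0], [0, -0.035, 0, 0], [0, -0.07, 0, 0], [0, -0.11, 0, 0], [0, -0.15, 0, 0]]]}}

```text
time: 9.25
ee_pos: [0.532, -0.3115, 0.2185]
tcp_rot: [-90.0, 0.0, 70.0]
wrist_force: [1.1, -0.5, 0.2]
opening: 0.0498
```

```bash
python3 plan.py .58 .031 .22 0
```

```text
at [ 0.532  -0.3115  0.2185] [-90.02   0.    70.03] t 9.25
[[0.0376,-0.0002,0.008,7.8],[0.0752,-0.0004,0.016,15.6],[0.1128,-0.0006,0.024,23.3],[0.1504,-0.0008,0.032,31.1],[0.188,-0.001,0.04,38.9]]
[[0.0243,-0.0,0.0297,7.8],[0.0485,-0.0,0.0595,15.6],[0.0728,-0.0,0.0892,23.3],[0.097,-0.0,0.119,31.1]]
->[0.580.0310.22]0.0
```

Call:
{"method": "move_arm", "body": {"deltas": [[[0.038, 0, 0.008, 7.8], [0.075, 0, 0.016, 15.6], [0.113, 0, 0.024, 23.4], [0.15, 0, 0.032, 31.2], [0.188, 0, 0.04, 38.9]]]}}

```text
time: 9.75
ee_pos: [0.5589, -0.1199, 0.2173]
tcp_rot: [-90.0, -0.0, 30.8]
wrist_force: [0.8, -0.2, 0.3]
opening: 0.05
```

Call:
{"method": "move_arm", "body": {"deltas": [[[0.024, 0, 0.03, 7.8], [0.048, 0, 0.06, 15.6], [0.073, 0, 0.089, 23.4], [0.097, 0, 0.119, 31.1], [0.097, 0, 0.119, 31.1]]]}}

```text
time: 10.25
ee_pos: [0.5806, 0.0346, 0.2169]
tcp_rot: [-89.9, -0.0, -0.1]
wrist_force: [-0.3, 1.0, 0.0]
opening: 0.0499
```

Run:
```python
from h import *
o=get_obs(); print(o["ee_pos"].round(4),o["tcp_rot"].round(1),o["time"])
c=camera("wrist"); cv2.imwrite("pics/w4.png",c["color"]); np.savez("pics/w4.npz",**c); P=pts(c)
d=((P[...,2]>.034)&(P[...,2]<.047)&(np.hypot(P[...,0]-.585,P[...,1]-.03)<.07)).astype(np.uint8)
k,l,st,_=cv2.connectedComponentsWithStats(d)
for j in range(1,k):
    if st[j,4]>150:
        X=(P[l==j][:,:2]*1000).astype(np.float32); print(st[j,4],[np.round(a,1) for a in cv2.minEnclosingCircle(X)],np.round(cv2.minAreaRect(X)[0],1),np.round(cv2.minAreaRect(X)[1],1),np.nanmedian(P[l==j][:,2]).round(4))
# charger
Q=P; d=(P[...,2]>.07)&(P[...,2]<.125)&(np.hypot(P[...,0]-.533,P[...,1]-.312)<.03); print("turret pts",d.sum())
c=camera("top");cv2.imwrite("pics/t4.png",c["color"]); np.savez("pics/t4.npz",**c)
```

```text
[0.5806 0.0346 0.2169] [-89.9  -0.   -0.1] 10.25
1012 [array([546.8,  39.7]), np.float64(18.3)] [546.4  39.9] [34.8 36. ] 0.0415
948 [array([577. ,  -7.9]), np.float64(18.3)] [576.3  -7.5] [34.8 35.1] 0.0415
917 [array([593.4,  70.2]), np.float64(18.2)] [592.9  70. ] [35.1 35.5] 0.0414
854 [array([622.2,  22.8]), np.float64(18.3)] [621.8  22.7] [35.3 35.2] 0.0414
turret pts 0
```

View pics/w4.png

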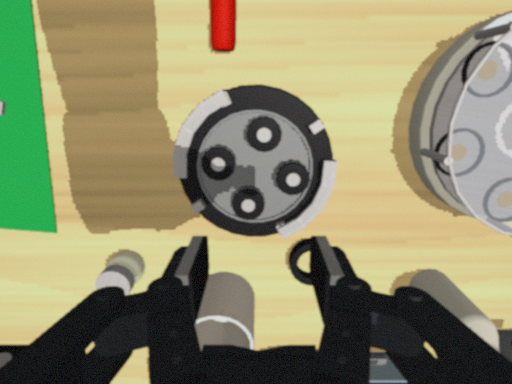

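There are four pucks, all flat, with tops at z = 41.5 mm. They are grouped about (584.5, 31.2), at (218,162), (265,134), (293,180) and (248,205). I'll take puck A first.

```bash
python3 plan.py .5466 .0398 .10 -13 .5466 .0398 .026 -13
```

```text
at [0.5804 0.0315 0.2169] [-9.001e+01 -2.000e-02  2.100e-01] t 10.35
[[-0.0085,0.0293,0.002,3.3],[-0.017,0.0585,0.004,6.6],[-0.0255,0.0878,0.006,9.9],[-0.034,0.117,0.008,13.2]]
->[0.54660.03980.1]-13.0
[[0.0,0.037,0.0,0.0],[0.0,0.074,0.0,0.0]]
->[0.54660.03980.026]-13.0
```

Call:
{"method": "move_arm", "body": {"deltas": [[[-0.009, 0.029, 0.002, 3.3], [-0.017, 0.058, 0.004, 6.6], [-0.026, 0.088, 0.006, 9.9], [-0.034, 0.117, 0.008, 13.2], [-0.034, 0.117, 0.008, 13.2]]], "claw": 0.054}}

```text
time: 10.85
ee_pos: [0.5436, 0.0375, 0.096]
tcp_rot: [-90.1, 0.3, -13.2]
wrist_force: [-0.3, -0.5, -0.1]
opening: 0.0541
```

```bash
python3 plan.py .5466 .0398 .026 -13
```

```text
at [0.5436 0.0375 0.096 ] [-90.11   0.33 -13.21] t 10.85
[[0.001,0.035,0.0015,-0.1],[0.002,0.07,0.003,-0.2]]
->[0.54660.03980.026]-13.0
```

Call:
{"method": "move_arm", "body": {"deltas": [[[0.001, 0.025, 0.001, 0], [0.001, 0.045, 0.001, 0], [0.001, 0.06, 0.001, 0], [0.001, 0.07, 0.001, 0], [0.001, 0.072, 0.001, 0]]]}}

```text
time: 11.35
ee_pos: [0.5476, 0.0391, 0.027]
tcp_rot: [-90.0, 0.0, -13.1]
wrist_force: [-0.8, -0.2, 0.5]
opening: 0.054
```

Call:
{"method": "move_arm", "body": {"deltas": [[[0, 0, 0, 0], [0, 0, 0, 0], [0, 0, 0, 0], [0, 0, 0, 0], [0, 0, 0, 0]]], "claw": 0.02, "newtons": 50}}

```text
time: 11.85
ee_pos: [0.5483, 0.0394, 0.0285]
tcp_rot: [-90.0, -0.1, -13.2]
wrist_force: [-1.0, -0.1, 6.0]
opening: 0.0336
```

Run:
```python
from h import *
o=get_obs(); print({k:np.round(o[k],3) for k in("ee_pos","tcp_rot","wrist_force","opening")})
```

```text
{'ee_pos': array([0.548, 0.039, 0.028]), 'tcp_rot': array([-89.976,  -0.109, -13.163]), 'wrist_force': array([-0.958, -0.091,  6.005]), 'opening': np.float64(0.034)}
```

Call:
{"method": "move_arm", "body": {"deltas": [[[0, -0.01, 0, 0], [0, -0.03, 0, 0], [0, -0.06, 0, 0], [0, -0.1, 0, 0], [0, -0.13, 0, 0]]]}}

```text
time: 12.35
ee_pos: [0.5476, 0.0395, 0.1601]
tcp_rot: [-90.0, -0.1, -13.2]
wrist_force: [-0.1, -0.3, -0.4]
opening: 0.0339
```

```bash
python3 plan.py .455 .33 .17 78
```

```text
at [0.5476 0.0395 0.1601] [-8.997e+01 -7.000e-02 -1.317e+01] t 12.35
[[-0.013,-0.0008,0.0218,-7.6],[-0.026,-0.0016,0.0436,-15.2],[-0.039,-0.0024,0.0654,-22.8],[-0.052,-0.0032,0.0872,-30.4],[-0.065,-0.004,0.109,-38.0]]
[[0.0032,-0.0008,0.0252,-7.6],[0.0064,-0.0016,0.0504,-15.2],[0.0096,-0.0024,0.0756,-22.8],[0.0128,-0.0032,0.1008,-30.4],[0.016,-0.004,0.126,-38.0]]
[[0.018,-0.001,0.018,-7.6],[0.036,-0.002,0.036,-15.2]]
->[0.4550.330.17]78.0
```

Call:
{"method": "move_arm", "body": {"deltas": [[[-0.013, -0.001, 0.022, -7.6], [-0.026, -0.002, 0.044, -15.2], [-0.039, -0.002, 0.065, -22.8], [-0.052, -0.003, 0.087, -30.4], [-0.065, -0.004, 0.109, -38]]]}}

```text
time: 12.85
ee_pos: [0.5086, 0.1612, 0.1619]
tcp_rot: [-90.0, -0.0, 25.1]
wrist_force: [0.1, -0.6, -1.2]
opening: 0.0339
```

Call:
{"method": "move_arm", "body": {"deltas": [[[0.003, -0.001, 0.025, -7.6], [0.006, -0.002, 0.05, -15.2], [0.01, -0.002, 0.076, -22.8], [0.013, -0.003, 0.101, -30.4], [0.016, -0.004, 0.126, -38]]]}}

```text
time: 13.35
ee_pos: [0.4702, 0.2824, 0.1659]
tcp_rot: [-90.0, -0.0, 63.2]
wrist_force: [0.0, -0.5, -0.7]
opening: 0.0336
```

Call:
{"method": "move_arm", "body": {"deltas": [[[0.018, -0.001, 0.018, -7.6], [0.036, -0.002, 0.036, -15.2], [0.036, -0.002, 0.036, -15.2]]]}}

```text
time: 13.65
ee_pos: [0.4541, 0.3321, 0.1677]
tcp_rot: [-90.0, -0.0, 78.4]
wrist_force: [-0.3, 0.5, -0.2]
opening: 0.0343
```

Run:
```python
from h import *
o=get_obs(); print(o["ee_pos"].round(4),o["tcp_rot"].round(1),o["time"],o["opening"])
c=camera("wrist"); cv2.imwrite("pics/w5.png",c["color"]); np.savez("pics/w5.npz",**c); P=pts(c)
d=((P[...,2]>.103)&(P[...,2]<.118)&(np.hypot(P[...,0]-.533,P[...,1]-.312)<.04)).astype(np.uint8)
X=(P[d>0][:,:2]*1000).astype(np.float32); print("bar",len(X),cv2.minAreaRect(X),np.nanmedian(P[d>0][:,2]))
```

```text
[0.4541 0.3321 0.1677] [-90.   -0.   78.4] 13.65 0.034290438343636105
bar 1509 ((536.9806518554688, 313.0760192871094), (14.420492172241211, 43.73966598510742), 78.98807525634766) 0.11300999780249732
```

View pics/w5.png

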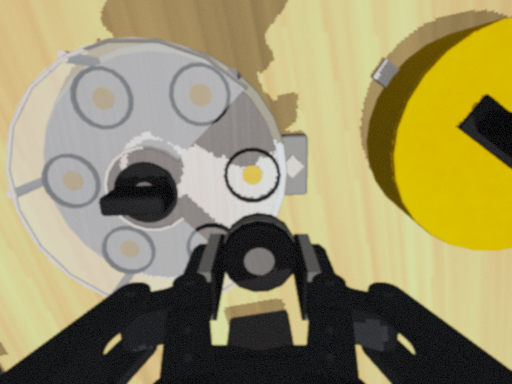

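The puck in the jaws is at (260,255) and flat. The empty front pocket is at (252,175), and the wheel bar is at (537,313) with yaw −11°.

```bash
python3 - <<'E'
from h import *
c=dict(np.load("pics/w5.npz")); P=pts(c); hsv=cv2.cvtColor(c["color"],cv2.COLOR_BGR2HSV)
m=(hsv[...,0]>12)&(hsv[...,0]<30)&(hsv[...,1]>130); m[:150]=0;m[200:]=0;m[:,:235]=0;m[:,272:]=0
v,u=np.nonzero(m); print(len(u),u.mean(),v.mean(),ray(c,u.mean(),v.mean(),.04),P[int(v.mean()),int(u.mean())])
g=hsv[...,2]<70; g[:140]=0; g[205:]=0; g[:,:220]=0; g[:,282:]=0
v,u=np.nonzero(g); R=np.array([ray(c,a,b,.045)[:2] for a,b in zip(u,v)]); e=cv2.fitEllipse((R*1000).astype(np.float32)); print("collar",e)
# step centre
s=(P[...,2]>.008)&(P[...,2]<.04); s[:120]=0;s[205:]=0;s[:,:285]=0;s[:,320:]=0
X=(P[s][:,:2]*1000).astype(np.float32); print("step",len(X),cv2.minAreaRect(X))
E
python3 plan.py .4585 .3285 .09 79
```

```text
237 251.9873417721519 174.39240506329114 [0.45852008 0.32694083 0.04      ] [0.45918407 0.32601791 0.04153676]
collar ((458.3372802734375, 326.2683410644531), (45.828651428222656, 46.09053421020508), 104.15059661865234)
step 1333 ((417.7549743652344, 333.4100341796875), (59.605716705322266, 22.429359436035156), 79.49297332763672)
at [0.4545 0.3309 0.1676] [-8.999e+01  1.000e-02  7.812e+01] t 13.7
[[-0.0005,0.039,-0.002,-0.5],[-0.001,0.078,-0.004,-0.9]]
->[0.45850.32850.09]79.0
```

Call:
{"method": "move_arm", "body": {"deltas": [[[-0.001, 0.03, -0.002, -0.4], [-0.002, 0.06, -0.003, -0.8], [-0.002, 0.085, -0.004, -0.9], [-0.002, 0.105, -0.004, -0.9], [-0.002, 0.115, -0.004, -0.9]]]}}

```text
time: 14.2
ee_pos: [0.4582, 0.3257, 0.0506]
tcp_rot: [-89.9, 0.1, 78.8]
wrist_force: [-0.1, -0.1, 0.2]
opening: 0.0336
```

```bash
python3 plan.py .4586 .328 .0465 79
python3 - <<'E'
from h import *
c=camera("wrist"); cv2.imwrite("pics/w6.png",c["color"][100:384,130:400]); P=pts(c)
o=get_obs(); e=o["ee_pos"]; print(e,o["wrist_force"])
m=(abs(P[...,2]-(e[2]+.0125))<.006)&(np.hypot(P[...,0]-e[0],P[...,1]-e[1])<.022)
X=(P[m][:,:2]*1000).astype(np.float32); print(len(X),cv2.minEnclosingCircle(X),np.nanmedian(P[m][:,2]))
E
```

```text
at [0.4582 0.3257 0.0506] [-89.91   0.11  78.78] t 14.2
[[0.002,0.004,0.0,-0.2]]
->[0.45860.3280.0465]79.0
[0.4579416  0.32570552 0.04984161] [-0.23160216  0.23617352 -2.33560763]
4649 ((457.7607421875, 324.7572021484375), 21.53557586669922) 0.06358557175273774
```

View pics/w6.png

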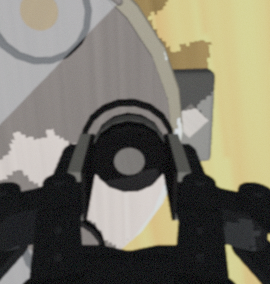

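The puck at (128,155) sits just above the collar and slightly toward the near side. I'll shift it 2 mm, lower it and release.

Call:
{"method": "move_arm", "body": {"deltas": [[[0.002, 0, 0, 0], [0.002, 0.002, 0, 0], [0.002, 0.004, 0, 0], [0.002, 0.004, 0, 0]]]}}

```text
time: 14.65
ee_pos: [0.4592, 0.3292, 0.0487]
tcp_rot: [-90.0, -0.0, 78.9]
wrist_force: [-0.5, -0.3, -0.4]
opening: 0.0334
```

Call:
{"method": "move_arm", "body": {"deltas": [[[0, 0, 0, 0], [0, 0, 0, 0], [0, 0, 0, 0], [0, 0, 0, 0]]], "claw": 0.05}}

```text
time: 15.05
ee_pos: [0.4592, 0.3288, 0.0485]
tcp_rot: [-90.0, 0.0, 78.9]
wrist_force: [-0.8, -3.2, 2.3]
opening: 0.0503
```

Call:
{"method": "move_arm", "body": {"deltas": [[[0, -0.015, 0, 0], [0, -0.04, 0, 0], [0, -0.07, 0, 0], [0, -0.1, 0, 0], [0, -0.1, 0, 0]]]}}

```text
time: 15.55
ee_pos: [0.4606, 0.3304, 0.1541]
tcp_rot: [-90.3, -0.3, 78.9]
wrist_force: [-0.2, -0.9, 0.9]
opening: 0.05
```

```bash
python3 - <<'E'
from h import *
o=get_obs(); print(o["ee_pos"].round(4),o["tcp_rot"].round(1),o["time"],o["opening"])
c=camera("wrist"); cv2.imwrite("pics/w7.png",c["color"]); np.savez("pics/w7.npz",**c); P=pts(c)
m=(abs(P[...,2]-.058)<.005)&(np.hypot(P[...,0]-.4584,P[...,1]-.3272)<.025)
X=(P[m][:,:2]*1000).astype(np.float32); print(len(X),cv2.minEnclosingCircle(X),np.nanmedian(P[m][:,2]),np.nanstd(P[m][:,2]))
E
python3 plan.py .537 .313 .15 -11 .537 .313 .087 -11
```

```text
[0.4606 0.3304 0.1541] [-90.3  -0.3  78.9] 15.55 0.04997650833204481
1530 ((458.6219482421875, 328.553955078125), 18.15808868408203) 0.05856151900738896 0.0010491508366920164
at [0.4601 0.33   0.1517] [-90.19  -0.23  78.94] t 15.6
[[-0.0002,0.0002,-0.0066,7.5],[-0.0004,0.0004,-0.0132,15.0],[-0.0006,0.0006,-0.0198,22.5],[-0.0008,0.0008,-0.0264,30.0],[-0.001,0.001,-0.033,37.5]]
[[0.0038,0.0,-0.0052,7.5],[0.0076,0.0,-0.0104,15.0],[0.0114,0.0,-0.0156,22.5],[0.0152,0.0,-0.0208,30.0],[0.019,0.0,-0.026,37.5]]
[[0.0065,0.0005,-0.002,7.5],[0.013,0.001,-0.004,14.9]]
->[0.5370.3130.15]-11.0
[[-0.0,0.0315,0.0,0.0],[-0.0,0.063,0.0,0.0]]
->[0.5370.3130.087]-11.0
```

Puck 1 is seated flat in the front pocket (top at 58.6 mm, centre within 1.5 mm). Next is the wheel bar.

Call:
{"method": "move_arm", "body": {"deltas": [[[0, 0, -0.007, 7.5], [0, 0, -0.013, 15], [-0.001, 0.001, -0.02, 22.5], [-0.001, 0.001, -0.026, 30], [-0.001, 0.001, -0.033, 37.5]]]}}

```text
time: 16.1
ee_pos: [0.4911, 0.3217, 0.1467]
tcp_rot: [-90.0, 0.1, 41.1]
wrist_force: [0.7, 1.5, -0.3]
opening: 0.0498
```

Call:
{"method": "move_arm", "body": {"deltas": [[[0.004, 0, -0.005, 7.5], [0.008, 0, -0.01, 15], [0.011, 0, -0.016, 22.5], [0.015, 0, -0.021, 30], [0.019, 0, -0.026, 37.5]]]}}

```text
time: 16.6
ee_pos: [0.5227, 0.3147, 0.1467]
tcp_rot: [-90.0, 0.1, 3.6]
wrist_force: [-0.4, -0.3, -0.6]
opening: 0.0501
```

Call:
{"method": "move_arm", "body": {"deltas": [[[0.006, 0, -0.002, 7.5], [0.013, 0.001, -0.004, 14.9], [0.013, 0.001, -0.004, 14.9]]]}}

```text
time: 16.9
ee_pos: [0.5362, 0.3115, 0.1454]
tcp_rot: [-90.0, 0.1, -11.1]
wrist_force: [-0.6, 0.8, -0.6]
opening: 0.0502
```

```bash
python3 - <<'E'
from h import *
o=get_obs(); print(o["ee_pos"].round(4),o["tcp_rot"].round(1),o["time"],o["opening"])
c=camera("wrist"); P=pts(c)
d=((P[...,2]>.103)&(P[...,2]<.118)&(np.hypot(P[...,0]-.537,P[...,1]-.313)<.03)).astype(np.uint8)
X=(P[d>0][:,:2]*1000).astype(np.float32); print("bar",len(X),cv2.minAreaRect(X),np.nanmedian(P[d>0][:,2]))
E
python3 plan.py .537 .313 .088 -11
```

```text
[0.5362 0.3115 0.1454] [-90.    0.1 -11.1] 16.9 0.050196197809230764
bar 1568 ((536.9221801757812, 313.409423828125), (14.041534423828125, 43.73284912109375), 80.16920471191406) 0.11317560421445619
at [0.5358 0.3116 0.1456] [-9.003e+01  6.000e-02 -1.083e+01] t 16.95
[[0.0005,0.029,0.001,0.1],[0.001,0.058,0.002,0.2]]
->[0.5370.3130.088]-11.0
```

Call:
{"method": "move_arm", "body": {"deltas": [[[0.001, 0.02, 0.002, 0], [0.001, 0.035, 0.002, 0], [0.001, 0.05, 0.002, 0], [0.001, 0.057, 0.002, 0], [0.001, 0.057, 0.002, 0]]]}}

```text
time: 17.45
ee_pos: [0.5366, 0.3131, 0.0879]
tcp_rot: [-90.1, 0.1, -10.9]
wrist_force: [0.5, -0.2, 0.1]
opening: 0.0501
```

Call:
{"method": "move_arm", "body": {"deltas": [[[0, 0, 0, 0], [0, 0, 0, 0], [0, 0, 0, 0], [0, 0, 0, 0], [0, -0.003, 0, 0]]], "claw": 0.0, "newtons": 60}}

```text
time: 17.95
ee_pos: [0.5374, 0.3131, 0.0906]
tcp_rot: [-90.1, 0.0, -11.0]
wrist_force: [10.6, 2.6, -30.7]
opening: 0.0127
```

Call:
{"method": "move_arm", "body": {"deltas": [[[0, 0, 0, -7], [0, 0, 0, -14.5], [0, 0, 0, -22], [0, 0, 0, -29.5], [0, 0, 0, -37]]]}}

```text
time: 18.45
ee_pos: [0.5375, 0.3129, 0.0905]
tcp_rot: [-90.1, 0.1, 26.3]
wrist_force: [5.0, -2.6, -12.4]
opening: 0.0128
```

Call:
{"method": "move_arm", "body": {"deltas": [[[0, 0, 0, -7.5], [0, 0, 0, -15], [0, 0, 0, -23], [0, 0, 0, -23], [0, 0, 0, -23]]]}}

```text
time: 18.95
ee_pos: [0.5376, 0.3128, 0.0905]
tcp_rot: [-90.0, 0.1, 49.0]
wrist_force: [5.9, -2.5, -11.4]
opening: 0.0127
```

Call:
{"method": "move_arm", "body": {"deltas": [[[0, 0, 0, 0], [0, 0, 0, 0], [0, 0, 0, 0], [0, 0, 0, 0]]], "claw": 0.05}}

```text
time: 19.35
ee_pos: [0.5374, 0.3138, 0.0929]
tcp_rot: [-90.0, -0.1, 49.0]
wrist_force: [-0.5, -0.5, 0.8]
opening: 0.0503
```

Call:
{"method": "move_arm", "body": {"deltas": [[[0, -0.02, 0, 0], [0, -0.05, 0, 0], [0, -0.08, 0, 0], [0, -0.1, 0, 0], [0, -0.1, 0, 0]]]}}

```text
time: 19.85
ee_pos: [0.5382, 0.3142, 0.1962]
tcp_rot: [-90.1, -0.3, 49.0]
wrist_force: [0.2, -0.1, -0.7]
opening: 0.0502
```

```bash
cat > chk.py <<'E'
from h import *
import sys
o=get_obs(); print(o["ee_pos"].round(4),o["tcp_rot"].round(1),o["time"],o["opening"])
c=camera("wrist"); cv2.imwrite("pics/%s.png"%sys.argv[1],c["color"]); P=pts(c)
d=((P[...,2]>.103)&(P[...,2]<.118)&(np.hypot(P[...,0]-.537,P[...,1]-.313)<.03))
X=(P[d][:,:2]*1000).astype(np.float32)
if len(X)>50: print("bar",len(X),cv2.minAreaRect(X))
def pk(n,cx,cy,z,r=.025,t=.005):
    m=(abs(P[...,2]-z)<t)&(np.hypot(P[...,0]-cx,P[...,1]-cy)<r)
    if m.sum()<100: return print(n,"none",m.sum())
    X=(P[m][:,:2]*1000).astype(np.float32); print(n,len(X),np.round(np.hstack(cv2.minEnclosingCircle(X)),1),np.nanmedian(P[m][:,2]).round(4))
pk("front puck",.4584,.3275,.058)
for i,(x,y) in enumerate([(.5466,.0398),(.5767,-.0077),(.5932,.0701),(.622,.0227)]): pk("p"+"ABCD"[i],x,y,.0415)
m=(abs(P[...,2]-.053)<.006)&(np.hypot(P[...,0]-.531,P[...,1]+.313)<.12)
t=camera("top"); Q=pts(t); h=cv2.cvtColor(t["color"],cv2.COLOR_BGR2HSV)
m=(h[...,0]>18)&(h[...,0]<32)&(h[...,1]>170)&(abs(Q[...,2]-.053)<.008)&(Q[...,1]<-.12)
if m.sum()>50: print("cover",m.sum(),np.round(cv2.minEnclosingCircle((Q[m][:,:2]*1000).astype(np.float32))[0],0))
E
python3 chk.py w8; python3 plan.py .5932 .0701 .15 77 .5932 .0701 .026 77
```

```text
[0.5382 0.3142 0.1962] [-90.1  -0.3  49. ] 19.85 0.05017166571703927
bar 1020 ((537.318603515625, 313.0254211425781), (43.495216369628906, 13.880929946899414), 49.48945999145508)
front puck none 0
pA none 0
pB none 0
pC 841 [595.4  74.3  17.6] 0.0415
pD none 0
cover 1315 [ 495. -316.]
at [0.5374 0.3137 0.1924] [-9.001e+01 -5.000e-02  4.903e+01] t 19.95
[[-0.021,0.006,-0.0288,-4.0],[-0.042,0.012,-0.0576,-8.0],[-0.063,0.018,-0.0864,-12.0],[-0.084,0.024,-0.1152,-16.0],[-0.105,0.03,-0.144,-20.0]]
[[-0.03,0.006,-0.02,-4.0],[-0.06,0.012,-0.04,-8.0]]
->[0.59320.07010.15]77.0
[[0.0,0.031,0.0,0.0],[0.0,0.062,0.0,0.0],[0.0,0.093,0.0,0.0],[0.0,0.124,0.0,0.0]]
->[0.59320.07010.026]77.0
```

The wheel clicked to 49.5°, exactly 60°, with the front pocket empty. The cover now reads (495,−316), so it may have been knocked but should still be on the mat. I'll verify that later and go for puck C.

Call:
{"method": "move_arm", "body": {"deltas": [[[-0.021, 0.006, -0.029, -4], [-0.042, 0.012, -0.058, -8], [-0.063, 0.018, -0.086, -12], [-0.084, 0.024, -0.115, -16], [-0.105, 0.03, -0.144, -20]]]}}

```text
time: 20.45
ee_pos: [0.5767, 0.1384, 0.1605]
tcp_rot: [-89.9, 0.1, 69.2]
wrist_force: [0.3, 0.1, -0.1]
opening: 0.0501
```

Call:
{"method": "move_arm", "body": {"deltas": [[[-0.03, 0.006, -0.02, -4], [-0.06, 0.012, -0.04, -8], [-0.06, 0.012, -0.04, -8]]], "claw": 0.054}}

```text
time: 20.75
ee_pos: [0.5926, 0.0658, 0.1477]
tcp_rot: [-89.8, 0.1, 76.9]
wrist_force: [-0.1, 0.4, -0.4]
opening: 0.0539
```

```bash
python3 chk.py w9; python3 plan.py .5932 .0701 .026 77
python3 - <<'E'
from h import *
t=camera("top"); cv2.imwrite("pics/t9.png",cv2.resize(t["color"][120:240,230:400],(800,565),interpolation=cv2.INTER_CUBIC))
E
```

```text
[0.5926 0.0658 0.1477] [-89.8   0.1  76.9] 20.75 0.05394523618911991
front puck none 0
pA none 0
pB 1777 [577.5  -7.6  17.8] 0.0416
pC 1367 [594.   70.6  18. ] 0.0415
pD 1561 [622.6  23.2  18.1] 0.0416
cover 1312 [ 494. -316.]
at [0.5925 0.0688 0.1489] [-8.988e+01  3.000e-02  7.690e+01] t 20.85
[[0.0003,0.0307,-0.0,-0.0],[0.0005,0.0615,-0.0,-0.1],[0.0008,0.0922,-0.0,-0.1],[0.001,0.123,-0.0,-0.1]]
->[0.59320.07010.026]77.0
```

View pics/t9.png

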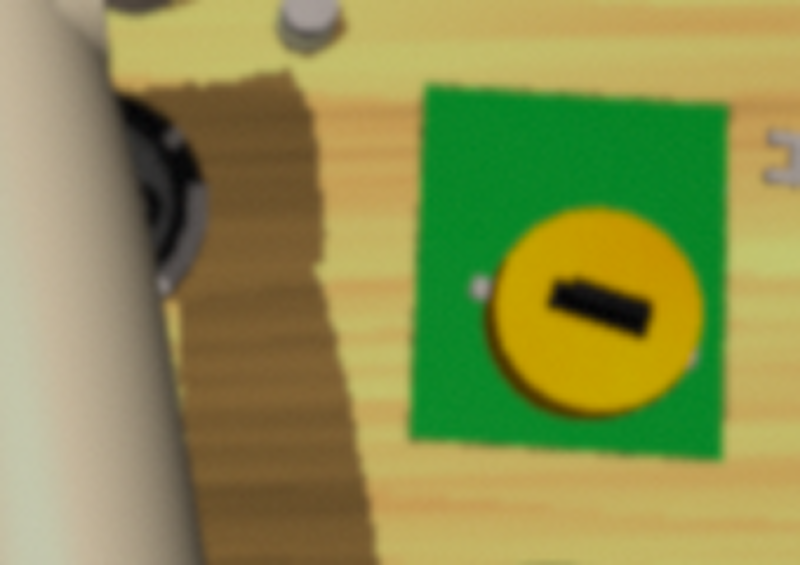

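The cover at (600,310) was knocked about 4 cm but stands fully on the mat, lugs included. That is acceptable. I'll grasp puck C now.

Call:
{"method": "move_arm", "body": {"deltas": [[[0.001, 0.035, -0.001, 0], [0.001, 0.07, -0.001, 0], [0.002, 0.1, -0.001, 0], [0.002, 0.115, -0.001, 0], [0.002, 0.121, -0.001, 0]]]}}

```text
time: 21.4
ee_pos: [0.5935, 0.0721, 0.0278]
tcp_rot: [-89.9, 0.0, 77.1]
wrist_force: [0.4, 0.4, -0.3]
opening: 0.0543
```

Call:
{"method": "move_arm", "body": {"deltas": [[[0, 0, 0, 0], [0, 0, 0, 0], [0, 0, 0, 0], [0, 0, 0, 0], [0, 0, 0, 0]]], "claw": 0.02, "newtons": 50}}

```text
time: 21.9
ee_pos: [0.5952, 0.0713, 0.0305]
tcp_rot: [-90.1, -0.0, 77.0]
wrist_force: [-0.1, 0.1, 5.2]
opening: 0.0338
```

Call:
{"method": "move_arm", "body": {"deltas": [[[0, -0.01, 0, 0], [0, -0.03, 0, 0], [0, -0.06, 0, 0], [0, -0.1, 0, 0], [0, -0.13, 0, 0]]]}}

```text
time: 22.4
ee_pos: [0.5945, 0.0711, 0.1622]
tcp_rot: [-90.1, -0.0, 77.0]
wrist_force: [-0.3, 1.0, -0.4]
opening: 0.0336
```

```bash
python3 plan.py .4586 .3285 .16 79.5 .4586 .3285 .07 79.5
```

```text
at [0.5945 0.0711 0.1622] [-9.008e+01 -2.000e-02  7.702e+01] t 22.4
[[0.0276,0.0002,0.0238,-0.3],[0.0552,0.0004,0.0476,-0.6],[0.0828,0.0006,0.0714,-0.9],[0.1104,0.0008,0.0952,-1.2],[0.138,0.001,0.119,-1.5]]
[[0.028,0.0003,0.023,-0.3],[0.056,0.0007,0.046,-0.7],[0.084,0.001,0.069,-1.0]]
->[0.45860.32850.16]79.5
[[0.0,0.03,0.0,0.0],[0.0,0.06,0.0,0.0],[0.0,0.09,0.0,0.0]]
->[0.45860.32850.07]79.5
```

Call:
{"method": "move_arm", "body": {"deltas": [[[0.028, 0, 0.024, -0.3], [0.055, 0, 0.048, -0.6], [0.083, 0.001, 0.071, -0.9], [0.11, 0.001, 0.095, -1.2], [0.138, 0.001, 0.119, -1.5]]]}}

```text
time: 22.9
ee_pos: [0.5086, 0.2333, 0.1589]
tcp_rot: [-90.0, -0.0, 78.5]
wrist_force: [0.6, -0.1, -1.1]
opening: 0.0337
```

Call:
{"method": "move_arm", "body": {"deltas": [[[0.028, 0, 0.023, -0.3], [0.056, 0.001, 0.046, -0.7], [0.084, 0.001, 0.069, -1], [0.084, 0.001, 0.069, -1]]]}}

```text
time: 23.3
ee_pos: [0.4566, 0.3313, 0.1577]
tcp_rot: [-90.0, -0.0, 79.8]
wrist_force: [0.4, -0.1, -0.7]
opening: 0.0337
```

Call:
{"method": "move_arm", "body": {"deltas": [[[0, 0.03, 0, 0], [0, 0.055, 0, 0], [0, 0.08, 0, 0], [0, 0.09, 0, 0], [0, 0.09, 0, 0]]]}}

```text
time: 23.8
ee_pos: [0.4581, 0.3276, 0.0663]
tcp_rot: [-89.9, 0.1, 79.5]
wrist_force: [0.6, 0.1, 0.3]
opening: 0.0337
```

```bash
cat > held.py <<'E'
from h import *
# held puck centre (top disc in wrist depth) relative to the TCP, and pocket from collar
o=get_obs(); e=o["ee_pos"]; c=camera("wrist"); P=pts(c); print("tcp",e.round(4),"open",round(float(o["opening"]),4))
m=(P[...,2]>e[2]+.006)&(P[...,2]<e[2]+.02)&(np.hypot(P[...,0]-e[0],P[...,1]-e[1])<.017)
Z=np.nanmedian(P[m][:,2]); A=np.c_[P[m][:,:2]-e[:2],np.ones(m.sum())]; print("top z",Z.round(4),"bottom",(Z-.018).round(4),"slope",np.linalg.lstsq(A,P[m][:,2],rcond=None)[0][:2].round(3))
# white spot at the puck's centre
g=cv2.cvtColor(c["color"],cv2.COLOR_BGR2GRAY); mm=m&(g>90); X=P[mm][:,:2]
if mm.sum()>20: print("spot",mm.sum(),np.median(X,0).round(4))
cv2.imwrite("pics/held.png",c["color"])
E
python3 held.py;python3 plan.py .4586 .3285 .048 79.5
```

```text
tcp [0.4581 0.3276 0.0663] open 0.0337
top z 0.0775 bottom 0.0595 slope [ 0.006 -0.007]
spot 701 [0.4576 0.3273]
at [0.4587 0.328  0.0677] [-8.999e+01  2.000e-02  7.950e+01] t 23.85
[[0.0,0.02,0.0,0.0]]
->[0.45860.32850.048]79.5
```

Call:
{"method": "move_arm", "body": {"deltas": [[[0, 0.008, 0, 0], [0, 0.014, 0, 0], [0, 0.018, 0, 0], [0, 0.019, 0, 0], [0, 0.019, 0, 0]]]}}

```text
time: 24.35
ee_pos: [0.4585, 0.3284, 0.0482]
tcp_rot: [-90.0, 0.0, 79.5]
wrist_force: [0.2, 0.6, 0.1]
opening: 0.0335
```

Call:
{"method": "move_arm", "body": {"deltas": [[[0, 0, 0, 0], [0, 0, 0, 0], [0, 0, 0, 0], [0, 0, 0, 0]]], "claw": 0.05}}

```text
time: 24.75
ee_pos: [0.4586, 0.3285, 0.0485]
tcp_rot: [-90.0, -0.0, 79.5]
wrist_force: [1.0, -0.2, 0.5]
opening: 0.0504
```

Call:
{"method": "move_arm", "body": {"deltas": [[[0, -0.015, 0, 0], [0, -0.04, 0, 0], [0, -0.07, 0, 0], [0, -0.1, 0, 0], [0, -0.1, 0, 0]]]}}

```text
time: 25.25
ee_pos: [0.4601, 0.3295, 0.1541]
tcp_rot: [-90.3, -0.3, 79.5]
wrist_force: [0.2, 0.3, 0.0]
opening: 0.0498
```

```bash
python3 chk.py w10; python3 plan.py .537 .3132 .15 49.5 .537 .3132 .088 49.5
```

```text
[0.4601 0.3295 0.1541] [-90.3  -0.3  79.5] 25.25 0.0497597383241929
bar 1584 ((537.155517578125, 313.0794372558594), (44.15100860595703, 14.23528003692627), 50.16202163696289)
front puck 1531 [457.8 327.   18. ] 0.0585
pA none 0
pB none 0
pC none 0
pD none 0
cover 1309 [ 494. -316.]
at [0.459  0.3287 0.1498] [-9.009e+01 -9.000e-02  7.953e+01] t 25.35
[[-0.0003,-0.0,-0.02,7.5],[-0.0005,-0.0,-0.04,15.0],[-0.0008,-0.0,-0.06,22.5],[-0.001,-0.0,-0.08,30.0]]
->[0.5370.31320.15]49.5
[[-0.0,0.031,0.0,0.0],[-0.0,0.062,0.0,0.0]]
->[0.5370.31320.088]49.5
```

Puck 2 is seated flat. Now the wheel turn.

Call:
{"method": "move_arm", "body": {"deltas": [[[0, 0, -0.02, 7.5], [-0.001, 0, -0.04, 15], [-0.001, 0, -0.06, 22.5], [-0.001, 0, -0.08, 30], [-0.001, 0, -0.08, 30]]]}}

```text
time: 25.85
ee_pos: [0.5382, 0.312, 0.1466]
tcp_rot: [-90.0, 0.1, 49.2]
wrist_force: [-2.3, -0.9, -0.9]
opening: 0.0499
```

Call:
{"method": "move_arm", "body": {"deltas": [[[0, 0.02, 0, 0], [0, 0.035, 0, 0], [0, 0.05, 0, 0], [0, 0.06, 0, 0], [0, 0.061, 0, 0]]]}}

```text
time: 26.35
ee_pos: [0.536, 0.3126, 0.0854]
tcp_rot: [-89.9, 0.1, 49.6]
wrist_force: [-0.1, -0.3, -0.4]
opening: 0.0497
```

Call:
{"method": "move_arm", "body": {"deltas": [[[0, 0, 0, 0], [0, 0, 0, 0], [0, 0, 0, 0], [0, 0, 0, 0], [0, 0, 0, 0]]], "claw": 0.0, "newtons": 60}}

```text
time: 26.85
ee_pos: [0.5377, 0.3129, 0.0884]
tcp_rot: [-90.1, -0.1, 49.5]
wrist_force: [1.6, -3.6, 5.3]
opening: 0.0126
```

Call:
{"method": "move_arm", "body": {"deltas": [[[0, 0, 0, -7], [0, 0, 0, -14.5], [0, 0, 0, -22], [0, 0, 0, -29.5], [0, 0, 0, -37]]]}}

```text
time: 27.35
ee_pos: [0.5379, 0.3128, 0.0884]
tcp_rot: [-90.1, -0.0, 86.8]
wrist_force: [3.2, -3.3, 6.3]
opening: 0.0125
```

Call:
{"method": "move_arm", "body": {"deltas": [[[0, 0, 0, -7.5], [0, 0, 0, -15], [0, 0, 0, -23], [0, 0, 0, -23], [0, 0, 0, -23]]]}}

```text
time: 27.85
ee_pos: [0.538, 0.3128, 0.0884]
tcp_rot: [-90.1, 0.0, 109.5]
wrist_force: [3.9, -3.6, 5.4]
opening: 0.0132
```

Call:
{"method": "move_arm", "body": {"deltas": [[[0, 0, 0, 0], [0, 0, 0, 0], [0, 0, 0, 0], [0, 0, 0, 0]]], "claw": 0.05}}

```text
time: 28.25
ee_pos: [0.5369, 0.313, 0.0871]
tcp_rot: [-90.0, -0.0, 109.5]
wrist_force: [-0.9, -0.1, 0.5]
opening: 0.0499
```

Call:
{"method": "move_arm", "body": {"deltas": [[[0, -0.02, 0, 0], [0, -0.05, 0, 0], [0, -0.08, 0, 0], [0, -0.1, 0, 0], [0, -0.1, 0, 0]]]}}

```text
time: 28.75
ee_pos: [0.5379, 0.3136, 0.1907]
tcp_rot: [-90.3, -0.1, 109.5]
wrist_force: [-0.4, -0.4, 0.2]
opening: 0.0501
```

```bash
python3 chk.py w11; python3 plan.py .577 -.0076 .15 77
```

```text
[0.5379 0.3136 0.1907] [-9.030e+01 -1.000e-01  1.095e+02] 28.75 0.05006813397867704
bar 1068 ((537.887451171875, 313.3190002441406), (13.582505226135254, 43.80939865112305), 19.835172653198242)
front puck none 0
pA none 0
pB none 0
pC none 0
pD none 0
cover 1308 [ 636. -318.]
at [0.5371 0.313  0.1871] [-9.0010e+01 -1.0000e-02  1.0953e+02] t 28.85
[[-0.035,0.0042,0.0078,3.6],[-0.07,0.0084,0.0156,7.2],[-0.105,0.0126,0.0234,10.9],[-0.14,0.0168,0.0312,14.5],[-0.175,0.021,0.039,18.1]]
[[-0.0357,0.004,-0.0037,3.6],[-0.0715,0.008,-0.0075,7.2],[-0.1072,0.012,-0.0112,10.8],[-0.143,0.016,-0.015,14.4]]
->[0.577-0.00760.15]77.0
```

The wheel is in the next click. The cover reading changed to (636,−318), which needs a look.

Run:
```python
from h import *
t=camera("top"); cv2.imwrite("pics/t12.png",cv2.resize(t["color"][60:240,260:460],(667,600)))
```

```text
(no output)
```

View pics/t12.png

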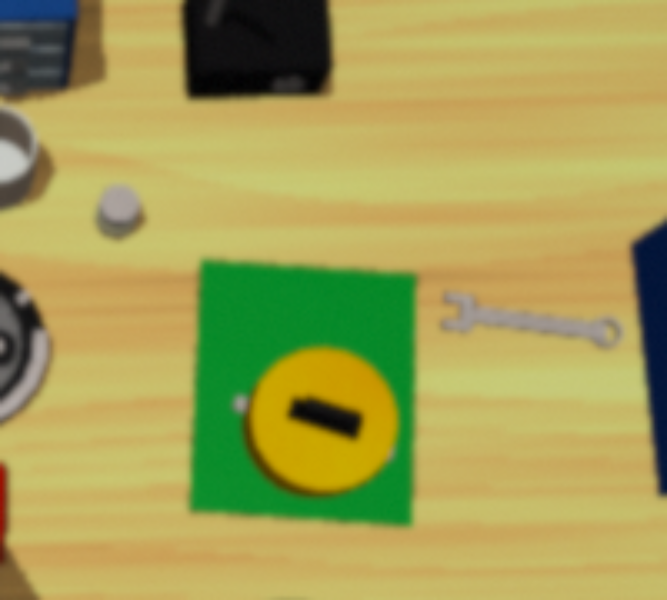

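The cover hasn't moved. It is still at (322,420) on the mat, and the odd reading came from a stray pixel. I'll go for puck B.

Call:
{"method": "move_arm", "body": {"deltas": [[[-0.035, 0.004, 0.008, 3.6], [-0.07, 0.008, 0.016, 7.2], [-0.105, 0.013, 0.023, 10.9], [-0.14, 0.017, 0.031, 14.5], [-0.175, 0.021, 0.039, 18.1]]]}}

```text
time: 29.4
ee_pos: [0.5581, 0.1334, 0.1645]
tcp_rot: [-89.9, 0.0, 91.3]
wrist_force: [0.6, 0.5, 0.5]
opening: 0.0499
```

Call:
{"method": "move_arm", "body": {"deltas": [[[-0.036, 0.004, -0.004, 3.6], [-0.072, 0.008, -0.008, 7.2], [-0.107, 0.012, -0.011, 10.8], [-0.143, 0.016, -0.015, 14.4], [-0.143, 0.016, -0.015, 14.4]]], "claw": 0.054}}

```text
time: 29.9
ee_pos: [0.5766, -0.0112, 0.148]
tcp_rot: [-89.8, 0.1, 76.7]
wrist_force: [-0.7, 0.8, -0.1]
opening: 0.0536
```

```bash
sed -i 's/pX=1//; s/np.round(cv2.minEnclosingCircle((Q\[m\]\[:,:2\]\*1000).astype(np.float32))\[0\],0)/np.median(Q[m][:,:2],0).round(3)/' chk.py; python3 chk.py w12; python3 plan.py .577 -.0076 .027 77
```

```text
[ 0.5766 -0.0112  0.148 ] [-89.8   0.1  76.7] 29.9 0.053600881905831226
front puck none 0
pA none 0
pB 1372 [577.5  -7.9  17.9] 0.0416
pC none 0
pD 1170 [622.4  22.6  18.1] 0.0415
cover 1316 [ 0.49  -0.314]
at [ 0.5767 -0.0083  0.1489] [-8.987e+01  1.000e-02  7.696e+01] t 30.0
[[0.0003,0.0305,-0.0,-0.0],[0.0005,0.061,-0.0,-0.0],[0.0008,0.0915,-0.0,-0.0],[0.001,0.122,-0.0,-0.0]]
->[0.577-0.00760.027]77.0
```

Call:
{"method": "move_arm", "body": {"deltas": [[[0.001, 0.035, -0.001, 0], [0.001, 0.07, -0.001, 0], [0.001, 0.1, -0.001, 0], [0.001, 0.115, -0.001, 0], [0.001, 0.121, -0.001, 0]]]}}

```text
time: 30.5
ee_pos: [0.5775, -0.006, 0.0276]
tcp_rot: [-89.9, 0.0, 77.1]
wrist_force: [0.2, -0.5, 0.7]
opening: 0.0546
```

Call:
{"method": "move_arm", "body": {"deltas": [[[0, 0, 0, 0], [0, 0, 0, 0], [0, 0, 0, 0], [0, 0, 0, 0], [0, 0, 0, 0]]], "claw": 0.02, "newtons": 50}}

```text
time: 31.0
ee_pos: [0.5792, -0.0069, 0.0304]
tcp_rot: [-90.1, -0.0, 77.0]
wrist_force: [0.1, 0.4, 5.5]
opening: 0.0334
```

Call:
{"method": "move_arm", "body": {"deltas": [[[0, -0.01, 0, 0], [0, -0.03, 0, 0], [0, -0.06, 0, 0], [0, -0.1, 0, 0], [0, -0.13, 0, 0]]]}}

```text
time: 31.5
ee_pos: [0.5786, -0.007, 0.1622]
tcp_rot: [-90.1, -0.0, 77.0]
wrist_force: [0.6, -0.2, -0.4]
opening: 0.0334
```

```bash
python3 held.py; python3 plan.py .4592 .3285 .16 79.5
```

```text
tcp [ 0.5786 -0.007   0.1622] open 0.0334
top z 0.1735 bottom 0.1555 slope [ 0.012 -0.006]
spot 667 [ 0.5779 -0.0078]
at [ 0.58   -0.007   0.1673] [-9.043e+01 -9.000e-02  7.702e+01] t 31.55
[[0.0334,0.0008,0.0214,-0.3],[0.0668,0.0016,0.0428,-0.6],[0.1002,0.0024,0.0642,-0.8],[0.1336,0.0032,0.0856,-1.1],[0.167,0.004,0.107,-1.4]]
[[0.0338,0.0008,0.0208,-0.3],[0.0675,0.0015,0.0415,-0.6],[0.1013,0.0023,0.0622,-0.8],[0.135,0.003,0.083,-1.1]]
->[0.45920.32850.16]79.5
```

Call:
{"method": "move_arm", "body": {"deltas": [[[0.033, 0, 0.021, -0.3], [0.067, 0, 0.043, -0.6], [0.1, 0.001, 0.064, -0.8], [0.134, 0.001, 0.086, -1.1], [0.167, 0.001, 0.107, -1.4]]]}}

```text
time: 32.05
ee_pos: [0.5109, 0.1811, 0.1587]
tcp_rot: [-90.0, -0.0, 78.4]
wrist_force: [1.1, 0.4, -1.9]
opening: 0.0338
```

Call:
{"method": "move_arm", "body": {"deltas": [[[0.034, 0, 0.021, -0.3], [0.068, 0.001, 0.042, -0.6], [0.101, 0.001, 0.062, -0.8], [0.135, 0.001, 0.083, -1.1], [0.135, 0.001, 0.083, -1.1]]]}}

```text
time: 32.55
ee_pos: [0.4558, 0.3322, 0.1573]
tcp_rot: [-90.0, -0.0, 79.8]
wrist_force: [0.0, -1.0, -1.4]
opening: 0.0336
```

Call:
{"method": "move_arm", "body": {"deltas": [[[0, 0.03, 0, 0], [0, 0.055, 0, 0], [0, 0.08, 0, 0], [0, 0.09, 0, 0], [0, 0.09, 0, 0]]]}}

```text
time: 33.05
ee_pos: [0.457, 0.3279, 0.0662]
tcp_rot: [-89.9, 0.1, 79.5]
wrist_force: [-0.7, -0.2, -1.0]
opening: 0.0338
```

```bash
python3 held.py;python3 plan.py .4590 .3285 .048 79.5
```

```text
tcp [0.457  0.3279 0.0662] open 0.0338
top z 0.0775 bottom 0.0595 slope [ 0.009 -0.006]
spot 716 [0.4563 0.3274]
at [0.4576 0.3284 0.0677] [-8.999e+01  2.000e-02  7.951e+01] t 33.1
[[0.0,0.02,-0.001,0.0]]
->[0.4590.32850.048]79.5
```

Call:
{"method": "move_arm", "body": {"deltas": [[[0, 0.006, -0.002, 0], [0, 0.013, -0.002, 0], [0, 0.018, -0.002, 0], [0, 0.019, -0.002, 0], [0, 0.019, -0.002, 0]]]}}

```text
time: 33.6
ee_pos: [0.4594, 0.3283, 0.0481]
tcp_rot: [-90.0, 0.0, 79.5]
wrist_force: [1.4, 0.1, -1.1]
opening: 0.0339
```

Call:
{"method": "move_arm", "body": {"deltas": [[[0, 0, 0, 0], [0, 0, 0, 0], [0, 0, 0, 0], [0, 0, 0, 0]]], "claw": 0.05}}

```text
time: 34.0
ee_pos: [0.4596, 0.3285, 0.0485]
tcp_rot: [-90.0, -0.0, 79.5]
wrist_force: [0.2, -0.1, 1.2]
opening: 0.05
```

Call:
{"method": "move_arm", "body": {"deltas": [[[0, -0.015, 0, 0], [0, -0.04, 0, 0], [0, -0.07, 0, 0], [0, -0.1, 0, 0], [0, -0.1, 0, 0]]]}}

```text
time: 34.5
ee_pos: [0.461, 0.3295, 0.1541]
tcp_rot: [-90.3, -0.3, 79.5]
wrist_force: [-0.2, 1.7, 0.7]
opening: 0.05
```

```bash
python3 chk.py w13; python3 plan.py .537 .3132 .15 109.8
```

```text
[0.461  0.3295 0.1541] [-90.3  -0.3  79.5] 34.5 0.049970793599819485
bar 1799 ((537.0252685546875, 313.39556884765625), (14.440028190612793, 44.2193489074707), 20.021419525146484)
front puck 1527 [458.8 326.8  18.2] 0.0585
pA none 0
pB none 0
pC none 0
pD none 0
cover 1322 [ 0.49  -0.315]
at [0.4599 0.3287 0.1498] [-9.009e+01 -9.000e-02  7.953e+01] t 34.6
[[-0.0003,-0.0,-0.0198,-7.6],[-0.0005,-0.0,-0.0395,-15.2],[-0.0008,-0.0,-0.0592,-22.7],[-0.001,-0.0,-0.079,-30.3]]
->[0.5370.31320.15]109.8
```

Puck 3 is seated. Wheel turn 3.

Call:
{"method": "move_arm", "body": {"deltas": [[[0, 0, -0.02, -7.6], [-0.001, 0, -0.04, -15.2], [-0.001, 0, -0.059, -22.8], [-0.001, 0, -0.079, -30.3], [-0.001, 0, -0.079, -30.3]]]}}

```text
time: 35.1
ee_pos: [0.5382, 0.3122, 0.1467]
tcp_rot: [-89.9, 0.0, 110.0]
wrist_force: [-0.6, 0.3, -0.9]
opening: 0.0498
```

Call:
{"method": "move_arm", "body": {"deltas": [[[0, 0.02, 0, 0], [0, 0.035, 0, 0], [0, 0.05, 0, 0], [0, 0.06, 0, 0], [0, 0.061, 0, 0]]]}}

```text
time: 35.6
ee_pos: [0.536, 0.3127, 0.0854]
tcp_rot: [-89.8, 0.0, 109.8]
wrist_force: [-0.5, -0.4, 0.5]
opening: 0.0499
```

Call:
{"method": "move_arm", "body": {"deltas": [[[0, 0, 0, 0], [0, 0, 0, 0], [0, 0, 0, 0], [0, 0, 0, 0], [0, 0, 0, 0]]], "claw": 0.0, "newtons": 60}}

```text
time: 36.1
ee_pos: [0.5378, 0.3135, 0.0884]
tcp_rot: [-90.1, -0.0, 109.8]
wrist_force: [3.8, 1.7, 5.3]
opening: 0.013
```

Call:
{"method": "move_arm", "body": {"deltas": [[[0, 0, 0, -7], [0, 0, 0, -14.5], [0, 0, 0, -22], [0, 0, 0, -29.5], [0, 0, 0, -37]]]}}

```text
time: 36.6
ee_pos: [0.5376, 0.3133, 0.0884]
tcp_rot: [-90.1, 0.1, 147.1]
wrist_force: [2.0, 0.3, 6.3]
opening: 0.0131
```

Call:
{"method": "move_arm", "body": {"deltas": [[[0, 0, 0, -7.5], [0, 0, 0, -15], [0, 0, 0, -23], [0, 0, 0, -23], [0, 0, 0, -23]]]}}

```text
time: 37.1
ee_pos: [0.5376, 0.3131, 0.0884]
tcp_rot: [-90.1, 0.1, 169.8]
wrist_force: [0.8, -0.2, 6.8]
opening: 0.0131
```

Call:
{"method": "move_arm", "body": {"deltas": [[[0, 0, 0, 0], [0, 0, 0, 0], [0, 0, 0, 0], [0, 0, 0, 0]]], "claw": 0.05}}

```text
time: 37.5
ee_pos: [0.5368, 0.313, 0.087]
tcp_rot: [-90.0, -0.0, 169.8]
wrist_force: [-0.5, -0.2, -0.3]
opening: 0.0505
```

Call:
{"method": "move_arm", "body": {"deltas": [[[0, -0.02, 0, 0], [0, -0.05, 0, 0], [0, -0.08, 0, 0], [0, -0.1, 0, 0], [0, -0.1, 0, 0]]]}}

```text
time: 38.0
ee_pos: [0.5379, 0.3136, 0.1906]
tcp_rot: [-90.2, 0.2, 169.8]
wrist_force: [0.7, 0.3, -0.6]
opening: 0.0502
```

```bash
python3 chk.py w14; python3 plan.py .6222 .0228 .15 167
```

```text
[0.5379 0.3136 0.1906] [-90.2   0.2 169.8] 38.0 0.050245250913448246
bar 1054 ((537.9312133789062, 313.9955749511719), (13.445327758789062, 43.72603225708008), 80.12098693847656)
front puck none 0
pA none 0
pB none 0
pC none 0
pD none 0
cover 1314 [ 0.49  -0.315]
at [0.5371 0.3131 0.1871] [-9.0010e+01  1.0000e-02  1.6983e+02] t 38.1
[[-0.0168,0.0046,0.0338,0.4],[-0.0336,0.0092,0.0676,0.7],[-0.0504,0.0138,0.1014,1.1],[-0.0672,0.0184,0.1352,1.4],[-0.084,0.023,0.169,1.8]]
[[-0.018,0.0047,0.0333,0.3],[-0.036,0.0093,0.0667,0.7],[-0.054,0.014,0.1,1.0]]
->[0.62220.02280.15]167.0
```

Call:
{"method": "move_arm", "body": {"deltas": [[[-0.017, 0.005, 0.034, 0.4], [-0.034, 0.009, 0.068, 0.7], [-0.05, 0.014, 0.101, 1.1], [-0.067, 0.018, 0.135, 1.4], [-0.084, 0.023, 0.169, 1.8]]]}}

```text
time: 38.6
ee_pos: [0.5895, 0.1303, 0.1624]
tcp_rot: [-89.9, -0.1, 168.0]
wrist_force: [-0.0, -0.6, 0.5]
opening: 0.0502
```

Call:
{"method": "move_arm", "body": {"deltas": [[[-0.018, 0.005, 0.033, 0.3], [-0.036, 0.009, 0.067, 0.7], [-0.054, 0.014, 0.1, 1], [-0.054, 0.014, 0.1, 1]]], "claw": 0.054}}

```text
time: 39.0
ee_pos: [0.6217, 0.0188, 0.1474]
tcp_rot: [-89.9, -0.2, 166.8]
wrist_force: [-0.6, 0.7, -0.7]
opening: 0.0541
```

```bash
python3 chk.py w15; python3 plan.py .6224 .0228 .027 167
```

```text
[0.6217 0.0188 0.1474] [-89.9  -0.2 166.8] 39.0 0.05408838988704451
front puck none 0
pA none 0
pB none 0
pC none 0
pD 1398 [623.1  23.4  18.1] 0.0417
cover 1316 [ 0.49  -0.314]
at [0.6213 0.022  0.1485] [-8.9970e+01 -1.6000e-01  1.6693e+02] t 39.1
[[-0.0003,0.0302,-0.0003,-0.0],[-0.0005,0.0605,-0.0005,-0.1],[-0.0008,0.0907,-0.0008,-0.1],[-0.001,0.121,-0.001,-0.1]]
->[0.62240.02280.027]167.0
```

Call:
{"method": "move_arm", "body": {"deltas": [[[-0.001, 0.035, -0.001, 0], [-0.001, 0.07, -0.001, 0], [-0.001, 0.1, -0.001, 0], [-0.001, 0.115, -0.001, 0], [-0.001, 0.121, -0.001, 0]]]}}

```text
time: 39.6
ee_pos: [0.6219, 0.0245, 0.0275]
tcp_rot: [-90.0, -0.2, 167.1]
wrist_force: [0.0, 0.5, 0.9]
opening: 0.0542
```

Call:
{"method": "move_arm", "body": {"deltas": [[[0, 0, 0, 0], [0, 0, 0, 0], [0, 0, 0, 0], [0, 0, 0, 0], [0, 0, 0, 0]]], "claw": 0.02, "newtons": 50}}

```text
time: 40.1
ee_pos: [0.6238, 0.0236, 0.0304]
tcp_rot: [-90.0, 0.1, 167.0]
wrist_force: [-0.2, 1.3, 4.7]
opening: 0.0337
```

Call:
{"method": "move_arm", "body": {"deltas": [[[0, -0.01, 0, 0], [0, -0.03, 0, 0], [0, -0.06, 0, 0], [0, -0.1, 0, 0], [0, -0.13, 0, 0]]]}}

```text
time: 40.6
ee_pos: [0.6232, 0.0235, 0.1623]
tcp_rot: [-90.0, 0.1, 167.0]
wrist_force: [0.1, -1.1, 0.6]
opening: 0.0339
```

```bash
python3 held.py; python3 plan.py .4592 .328 .16 79.5
```

```text
tcp [0.6232 0.0235 0.1623] open 0.0339
top z 0.1736 bottom 0.1556 slope [-0.017 -0.003]
spot 637 [0.6229 0.0239]
at [0.6246 0.0236 0.1676] [-90.12   0.44 167.02] t 40.65
[[0.0208,0.0006,-0.0236,8.0],[0.0416,0.0012,-0.0472,15.9],[0.0624,0.0018,-0.0708,23.9],[0.0832,0.0024,-0.0944,31.8],[0.104,0.003,-0.118,39.8]]
[[0.0312,0.0008,-0.0048,8.0],[0.0624,0.0016,-0.0096,15.9],[0.0936,0.0024,-0.0144,23.9],[0.1248,0.0032,-0.0192,31.8],[0.156,0.004,-0.024,39.8]]
[[0.027,0.001,0.016,7.9]]
->[0.45920.3280.16]79.5
```

Call:
{"method": "move_arm", "body": {"deltas": [[[0.021, 0, -0.024, 8], [0.042, 0, -0.047, 15.9], [0.062, 0, -0.071, 23.9], [0.083, 0, -0.094, 31.8], [0.104, 0, -0.118, 39.8]]]}}

```text
time: 41.15
ee_pos: [0.5475, 0.1628, 0.1597]
tcp_rot: [-90.0, 0.0, 126.9]
wrist_force: [0.7, -0.2, -0.3]
opening: 0.0336
```

Call:
{"method": "move_arm", "body": {"deltas": [[[0.031, 0, -0.005, 8], [0.062, 0.001, -0.01, 15.9], [0.094, 0.001, -0.014, 23.9], [0.125, 0.001, -0.019, 31.8], [0.156, 0.001, -0.024, 39.8]]]}}

```text
time: 41.65
ee_pos: [0.4722, 0.3016, 0.1588]
tcp_rot: [-90.0, -0.0, 87.1]
wrist_force: [0.7, 0.4, -0.5]
opening: 0.0338
```

Call:
{"method": "move_arm", "body": {"deltas": [[[0.014, 0, 0.008, 4], [0.027, 0.001, 0.015, 7.9], [0.027, 0.001, 0.015, 7.9], [0.027, 0.001, 0.015, 7.9]]]}}

```text
time: 42.05
ee_pos: [0.4592, 0.3282, 0.1575]
tcp_rot: [-90.0, 0.0, 79.7]
wrist_force: [0.7, -1.1, -0.6]
opening: 0.0336
```

```bash
python3 held.py; python3 plan.py .4592 .328 .068 79.5
```

```text
tcp [0.4592 0.3282 0.1575] open 0.0336
top z 0.1687 bottom 0.1507 slope [0.009 0.002]
spot 669 [0.4588 0.3288]
at [0.4594 0.3279 0.1575] [-9.001e+01  1.000e-02  7.961e+01] t 42.1
[[0.0,0.0297,0.0,0.0],[0.0,0.0593,0.0,0.1],[0.0,0.089,0.0,0.1]]
->[0.45920.3280.068]79.5
```

Call:
{"method": "move_arm", "body": {"deltas": [[[0, 0.03, 0, 0], [0, 0.055, 0, 0], [0, 0.08, 0, 0], [0, 0.09, 0, 0], [0, 0.09, 0, 0]]]}}

```text
time: 42.6
ee_pos: [0.4589, 0.3273, 0.0662]
tcp_rot: [-89.9, 0.1, 79.5]
wrist_force: [-0.2, 0.3, 0.4]
opening: 0.0334
```

```bash
python3 held.py
```

```text
tcp [0.4589 0.3273 0.0662] open 0.0334
top z 0.0774 bottom 0.0594 slope [0.008 0.004]
spot 684 [0.4585 0.328 ]
```

Call:
{"method": "move_arm", "body": {"deltas": [[[0, 0.006, 0, 0], [0, 0.013, 0, 0], [0, 0.018, 0, 0], [0, 0.019, 0, 0], [0, 0.019, 0, 0]]]}}

```text
time: 43.15
ee_pos: [0.4591, 0.3283, 0.0481]
tcp_rot: [-90.0, 0.0, 79.5]
wrist_force: [-0.2, -0.1, -0.2]
opening: 0.0333
```

Call:
{"method": "move_arm", "body": {"deltas": [[[0, 0, 0, 0], [0, 0, 0, 0], [0, 0, 0, 0], [0, 0, 0, 0]]], "claw": 0.05}}

```text
time: 43.55
ee_pos: [0.4594, 0.3281, 0.0486]
tcp_rot: [-90.0, 0.0, 79.5]
wrist_force: [-0.6, -3.6, 1.8]
opening: 0.0499
```

Call:
{"method": "move_arm", "body": {"deltas": [[[0, -0.015, 0, 0], [0, -0.04, 0, 0], [0, -0.07, 0, 0], [0, -0.1, 0, 0], [0, -0.1, 0, 0]]]}}

```text
time: 44.05
ee_pos: [0.4607, 0.3297, 0.1541]
tcp_rot: [-90.3, -0.3, 79.6]
wrist_force: [-0.1, 0.2, 0.0]
opening: 0.05
```

```bash
python3 chk.py w16; python3 plan.py .537 .3132 .15 -10
```

```text
[0.4607 0.3297 0.1541] [-90.3  -0.3  79.6] 44.05 0.04997200932024691
bar 1702 ((536.9191284179688, 312.8262023925781), (13.905333518981934, 43.629173278808594), 79.53437042236328)
front puck 1517 [458.6 328.1  18. ] 0.0585
pA none 0
pB none 0
pC none 0
pD none 0
cover 1313 [ 0.49  -0.315]
at [0.4596 0.3289 0.1498] [-90.09  -0.12  79.55] t 44.15
[[-0.0002,-0.0,-0.0066,7.5],[-0.0004,-0.0,-0.0132,14.9],[-0.0006,-0.0,-0.0198,22.4],[-0.0008,-0.0,-0.0264,29.8],[-0.001,-0.0,-0.033,37.3]]
[[0.004,-0.0,-0.0052,7.5],[0.008,-0.0,-0.0104,14.9],[0.012,-0.0,-0.0156,22.4],[0.016,-0.0,-0.0208,29.8],[0.02,-0.0,-0.026,37.3]]
[[0.0065,-0.0,-0.002,7.5],[0.013,-0.0,-0.004,14.9]]
->[0.5370.31320.15]-10.0
```

Puck 4 is seated. Last wheel turn, then back off.

Call:
{"method": "move_arm", "body": {"deltas": [[[0, 0, -0.007, 7.5], [0, 0, -0.013, 15], [-0.001, 0, -0.02, 22.5], [-0.001, 0, -0.026, 30], [-0.001, 0, -0.033, 37.4]]]}}

```text
time: 44.65
ee_pos: [0.4912, 0.3211, 0.1472]
tcp_rot: [-90.0, 0.1, 41.8]
wrist_force: [0.3, 0.3, -0.3]
opening: 0.0498
```

Call:
{"method": "move_arm", "body": {"deltas": [[[0.004, 0, -0.005, 7.5], [0.008, 0, -0.01, 15], [0.012, 0, -0.016, 22.5], [0.016, 0, -0.021, 30], [0.02, 0, -0.026, 37.4]]]}}

```text
time: 45.15
ee_pos: [0.5235, 0.3153, 0.1472]
tcp_rot: [-90.0, 0.1, 4.4]
wrist_force: [-0.5, -0.4, 0.1]
opening: 0.0497
```

Call:
{"method": "move_arm", "body": {"deltas": [[[0.006, 0, -0.002, 7.5], [0.013, 0, -0.004, 14.9], [0.013, 0, -0.004, 14.9]]]}}

```text
time: 45.45
ee_pos: [0.5371, 0.3122, 0.1471]
tcp_rot: [-90.1, 0.1, -10.3]
wrist_force: [0.4, 0.2, -0.4]
opening: 0.0501
```

```bash
python3 plan.py .537 .3132 .088 -10.3
```

```text
at [0.5371 0.3122 0.1471] [-9.006e+01  8.000e-02 -1.030e+01] t 45.45
[[-0.0,0.0295,0.0005,0.0],[-0.0,0.059,0.001,0.0]]
->[0.5370.31320.088]-10.3
```

Call:
{"method": "move_arm", "body": {"deltas": [[[0, 0.02, 0.001, 0], [0, 0.035, 0.001, 0], [0, 0.05, 0.001, 0], [0, 0.059, 0.001, 0], [0, 0.06, 0.001, 0]]]}}

```text
time: 45.95
ee_pos: [0.5364, 0.3132, 0.0865]
tcp_rot: [-90.1, 0.1, -10.1]
wrist_force: [-0.0, -0.3, 0.2]
opening: 0.0501
```

Call:
{"method": "move_arm", "body": {"deltas": [[[0, 0, 0, 0], [0, 0, 0, 0], [0, 0, 0, 0], [0, 0, 0, 0], [0, 0, 0, 0]]], "claw": 0.0, "newtons": 60}}

```text
time: 46.45
ee_pos: [0.5375, 0.3132, 0.0894]
tcp_rot: [-90.0, -0.1, -10.2]
wrist_force: [-1.9, -5.9, 6.5]
opening: 0.0128
```

Call:
{"method": "move_arm", "body": {"deltas": [[[0, 0, 0, -7], [0, 0, 0, -14.5], [0, 0, 0, -22], [0, 0, 0, -29.5], [0, 0, 0, -37]]]}}

```text
time: 46.95
ee_pos: [0.5375, 0.3129, 0.0894]
tcp_rot: [-90.1, -0.0, 27.1]
wrist_force: [-2.0, -6.4, 5.8]
opening: 0.013
```

Call:
{"method": "move_arm", "body": {"deltas": [[[0, 0, 0, -7.5], [0, 0, 0, -15], [0, 0, 0, -23], [0, 0, 0, -23], [0, 0, 0, -23]]]}}

```text
time: 47.45
ee_pos: [0.5376, 0.3128, 0.0894]
tcp_rot: [-90.1, -0.0, 49.8]
wrist_force: [-1.3, -7.9, 6.2]
opening: 0.0129
```

Call:
{"method": "move_arm", "body": {"deltas": [[[0, 0, 0, 0], [0, 0, 0, 0], [0, 0, 0, 0], [0, 0, 0, 0]]], "claw": 0.05}}

```text
time: 47.85
ee_pos: [0.5372, 0.3137, 0.0882]
tcp_rot: [-90.0, -0.0, 49.8]
wrist_force: [-0.5, 0.1, 0.2]
opening: 0.0503
```

Call:
{"method": "move_arm", "body": {"deltas": [[[0, -0.02, 0, 0], [0, -0.05, 0, 0], [0, -0.08, 0, 0], [0, -0.11, 0, 0], [0, -0.13, 0, 0]]]}}

```text
time: 48.35
ee_pos: [0.5375, 0.3138, 0.2207]
tcp_rot: [-90.0, -0.1, 49.8]
wrist_force: [0.2, -0.1, 0.6]
opening: 0.0499
```

```bash
python3 chk.py w17; python3 plan.py .38 .2 .24 49.7
```

```text
[0.5375 0.3138 0.2207] [-90.   -0.1  49.8] 48.35 0.04985371677049133
bar 835 ((537.7910766601562, 312.970703125), (44.21685028076172, 13.398792266845703), 49.993167877197266)
front puck none 0
pA none 0
pB none 0
pC none 0
pD none 0
cover 1321 [ 0.49  -0.315]
at [0.5381 0.3141 0.2217] [-90.09  -0.27  49.84] t 48.45
[[-0.0378,-0.0036,0.0094,0.0],[-0.0756,-0.0072,0.0188,0.0],[-0.1134,-0.0108,0.0282,0.1],[-0.1512,-0.0144,0.0376,0.1],[-0.189,-0.018,0.047,0.1]]
->[0.380.20.24]49.7
```

Call:
{"method": "move_arm", "body": {"deltas": [[[-0.04, -0.005, 0, 0], [-0.08, -0.01, 0, 0], [-0.12, -0.015, 0, 0], [-0.16, -0.02, 0, 0], [-0.2, -0.02, 0, 0]]]}}

```text
time: 48.95
ee_pos: [0.407, 0.1597, 0.2378]
tcp_rot: [-90.0, 0.0, 49.9]
wrist_force: [0.3, -0.1, 1.1]
opening: 0.0502
```

Call:
{"method": "move_arm", "body": {"deltas": [[[-0.04, 0, 0, 0], [-0.08, 0, 0, 0], [-0.12, 0, 0, 0], [-0.12, 0, 0, 0], [-0.12, 0, 0, 0]]]}}

```text
time: 49.45
ee_pos: [0.3307, 0.0687, 0.238]
tcp_rot: [-90.0, -0.1, 49.7]
wrist_force: [0.8, 0.1, 1.4]
opening: 0.0499
```

Run:
```python
from h import *
print(get_obs()["ee_pos"].round(3))
t=camera("top"); cv2.imwrite("pics/t18.png",cv2.resize(t["color"][80:280,100:420],(800,500),interpolation=cv2.INTER_CUBIC))
s=camera("side"); cv2.imwrite("pics/s18.png",cv2.resize(s["color"][80:280,150:420],(800,593),interpolation=cv2.INTER_CUBIC))
```

```text
[0.331 0.069 0.238]
```

View pics/t18.png

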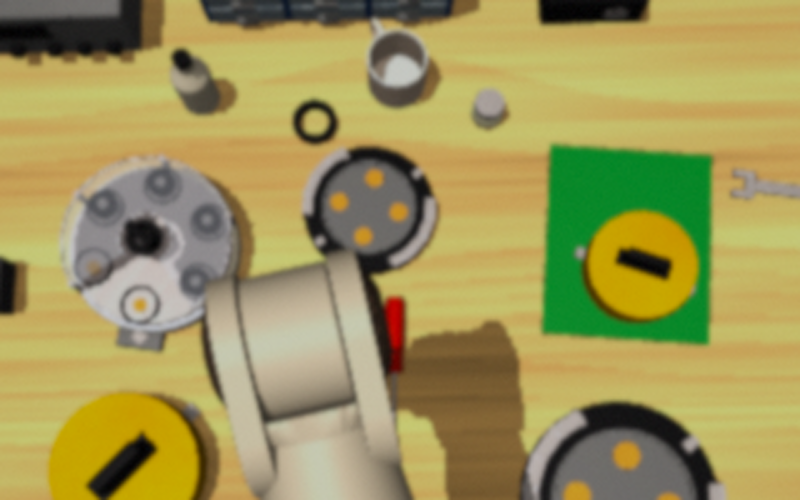

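View pics/s18.png

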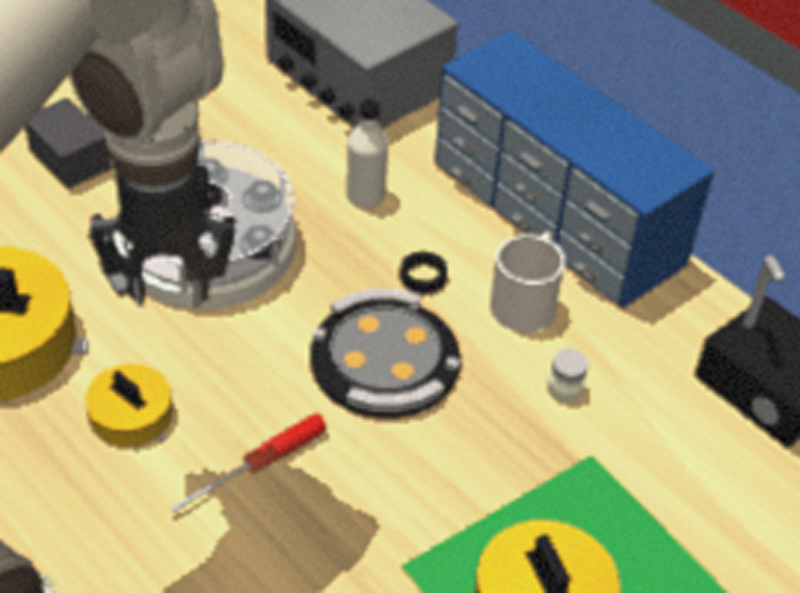

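Four pucks are under the hood, at (196,282), (207,220), (162,182) and (103,205) in the top view. The front pocket at (140,303) is empty, the lantern is empty, and the cover at (642,264) is on the mat. I'm handing in.

```bash
python3 -c "
from workcell import *
print(job_done())"
```

```text
the job is handed in; nothing more can be done
None
```

The job is done and handed in at about 50 s of robot time. I twisted the cover free by about 75°, stood it on the green mat, and put all four pucks into the charger one at a time, turning the wheel one click after each.

**Last checks:**
- **Pucks:** each one was flat in the front pocket before its turn, with its top at about 58.5 mm and its centre within about 1.5 mm of the pocket's. The final top view shows four pucks under the hood, and the front pocket and lantern empty.
- **Wheel:** the bar is at 50.0°, four clicks from its start at about −10.5°, so it is resting in a click stop.
- **Other things:** by eye, the bottle, mug, tape, jar and screwdriver look undisturbed. I did not measure them.

**What differed from plan:**
- **Cover:** it was knocked about 4 cm aside while the arm was away. It still stands fully on the mat, lugs included, so I left it there.
- **False cover reading:** one cover position, (636, −318) mm, was wrong. A picture showed the cover had not moved, and later readings agreed.
- **Wrist force:** it briefly read 31 N when I raised the arm 3 mm while it held the wheel bar. That is well under the 120 N limit.

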